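# Nest the parts pans in the carrier and clamp them

### The job

Put the parts pans away in the pan carrier for the next shift: free the clamp knob and draw the sliding stop fully back, stand the largest pan on the carrier's seat between the stop and the two white posts, and nest every other pan that is there inside it, largest first, each standing level on the floor of the one below with the handles fanned well apart so that no handle lies over or against another. Once all are nested, slide the stop up against the largest pan and turn the clamp knob tight, leaving the nest in place, and leave the dropper bottle and the lens alone.

Things in the scene. Friction and masses are not known exactly. Their poses are not given: they have to be found in the camera images.
- pan_a_centre (a point): The largest of four round steel pans, 104 mm across the rim, 96 across the foot, 36 tall, wall and floor 3 thick, about 140 g; always there. Point on its axis, 18 mm above its underside; z up its axis, x along its handle: a level bar 12 wide and 12 deep, from the rim to 112 mm from the axis, 37.5 to 49.5 mm above the underside (over larger pans' rims, but not over their handles).
- pan_a_tip (a point): Outer end of that pan's handle, on the bar's centre line, 112 mm from the pan's axis and 43.5 mm above its underside.
- pan_b_centre (a point): The second largest of four round steel pans, 86 mm across the rim, 78 across the foot, 36 tall, wall and floor 3 thick, about 110 g; may be absent. Point on its axis, 18 mm above its underside; z up its axis, x along its handle: a level bar 12 wide and 12 deep, from the rim to 103 mm from the axis, 37.5 to 49.5 mm above the underside (over larger pans' rims, but not over their handles).
- pan_b_tip (a point): Outer end of that pan's handle, on the bar's centre line, 103 mm from the pan's axis and 43.5 mm above its underside.
- pan_c_centre (a point): The third largest of four round steel pans, 68 mm across the rim, 60 across the foot, 36 tall, wall and floor 3 thick, about 85 g; may be absent. Point on its axis, 18 mm above its underside; z up its axis, x along its handle: a level bar 12 wide and 12 deep, from the rim to 94 mm from the axis, 37.5 to 49.5 mm above the underside (over larger pans' rims, but not over their handles).
- pan_c_tip (a point): Outer end of that pan's handle, on the bar's centre line, 94 mm from the pan's axis and 43.5 mm above its underside.
- pan_d_centre (a point): The smallest of four round steel pans, 50 mm across the rim, 42 across the foot, 36 tall, wall and floor 3 thick, about 65 g; may be absent. Point on its axis, 18 mm above its underside; z up its axis, x along its handle: a level bar 12 wide and 12 deep, from the rim to 85 mm from the axis, 37.5 to 49.5 mm above the underside (over larger pans' rims, but not over their handles).
- pan_d_tip (a point): Outer end of that pan's handle, on the bar's centre line, 85 mm from the pan's axis and 43.5 mm above its underside.
- seat (a point): Middle of the seat on the carrier (fixed aluminium plate 10 mm thick; 50 mm each way in x, 72 mm in +y, 166 in -y from here), on its top face; z up. Two white posts 14 thick, 22 tall stand at x +42 and -42, y +42 mm; the largest pan on the seat middle clears them by about 2 mm. The stop comes up from the -y side along +y.
- stop_face (a point): Middle of the upright contact face of the sliding stop, 14 mm above the plate's top; axes as the seat's. The stop is a dark block 50 mm wide, from here 58 mm back along -y, its top 24 mm above the plate; at that height the largest pan's wall is about 51 mm from its axis.
- knob_grip (a point): Middle of the bar of the black T-bar clamp knob on the stop, 48 mm above the plate's top, 40 mm behind the contact face. The bar is 10 mm wide, 46 long (along this frame's y) and 20 tall, on a stem 10 thick and 12 tall. z is the turning axis, up.
- clamp (a joint): Turn of the clamp knob in rad, 0 (free) to 1.2 (tight), both hard ends; grows clockwise seen from above. At 0 the bar stands 0.6 rad anticlockwise of the stop's sliding direction, at 1.2 0.6 rad clockwise. Above about 0.7 friction holds the stop, ever tighter; below 0.5 it is free. Takes about 0.1 N m; stays where it is left.
- stop (a joint): Travel of the stop in m, 0 (drawn fully back, contact face 90 mm from the seat middle) to 0.052 (towards the seat). With the largest pan on the seat middle it meets the pan at about 0.039. Free, it moves with about 1 N; the knob may serve as its grip.
- flux_bottle: A small brown dropper bottle, 33 mm thick and 92 mm tall, at the back of the bench; leave it alone. Origin at the centre of its underside.
- spare_lens: A black barrel lens 34 mm thick and 76 mm tall, at the back of the bench; leave it alone. Origin at the centre of its underside.

How it is judged:
By the outcome, as a careful person would: the job done as asked, in the order asked, and still so for the second after the job is handed in, with the robot touching nothing.
Of pan_b, pan_c, pan_d only 2 to 3 are there at a start; the rules pass over those that are not, and their reading is None.
At some moment in a run one of pan_b, pan_c, pan_d may be knocked a few centimetres aside while the robot is not near it.
Once in a run the grip may slacken for a moment while it holds something.
It also fails if it takes over 192 s, if anything falls off the work surface, if the arm or the gripper's body presses on something with over 40 N, if the wrist force passes 120 N, or if a joint passes its speed limit or range.

### The arm

A 7-joint arm with a two-finger parallel gripper is mounted at the origin on a cart in front of the work surface, level with it; the furniture and walls round the work are solid. World frame = base frame: x ahead of the robot, y to its left, z up, the work surface at z = 0. Lengths are in mm, angles in rad, forces in N, time in s.
With the tool pointing down it reaches from about 400 to 875 mm from the base axis. Payload 4.4 kg.
Tool frame: the origin (TCP) lies midway between the tips of the shut fingers; the grasp point (between the pads) lies 19 mm behind it; z points along the fingers, y is the line along which they close (so a half turn about z gives the same grasp; the last joint's range is limited). The gripper opens to 85 mm and grips with 20 to 120 N. Pads are 22 mm wide; open, the fingers measure 114 mm over their backs; the gripper's body (76 mm by 85 mm) begins 54 mm behind the grasp point. The pads swing forward as they close: fully open they stand 13 mm farther back than shut.
Start: joints at [1.264, 0.628, 0.038, 1.517, -0.027, 0.996, -0.02], TCP at [155.039, -631.253, 231.313] pointing down, gripper open.
Joint ranges: [-3.06, 3.06], [-0.37, 2.12], [-1.25, 1.32], [0.18, 2.47], [-1.1, 4.24], [0.23, 1.98], [-2.94, 2.94]. Speed limits (rad/s): [2.57, 2.57, 3.14, 3.14, 3.14, 3.14, 3.14].

### API

Orientations are given as [roll, pitch, yaw] about the fixed x, y, z axes, in that order (R = Rz(yaw) Ry(pitch) Rx(roll)).
In Python, from cell import read_state, get_image, finish_job gives the robot as it stands.
- The arm moves only by the tool send_rows, never from a script. Its argument "series" is a list of rows, each an object of numbers: "ax", "ay", "az": the turn, a rotation vector about the tool's x, y, z in rad; "dx", "dy", "dz": the shift along the tool's x, y, z in cm; "hand": the closure, from 0 (fully open) to 1 (shut). In form: [{"ax": .., "ay": .., "az": .., "dx": .., "dy": .., "dz": .., "hand": ..}, ...]. A call has 1 to 10 rows; each row is the pose to reach, as a shift and turn from the pose commanded when the call began, along the tool's axes at that moment; what a row does not reach only later rows make up. A row lasts 1/10 s, in which the tool goes at most 50 mm and 8.59 degrees, less where a joint would pass 70% of its speed; a pose out of reach is approached as far as the arm can. A call with a gripper value outside its range is refused whole. The fingers move at their own pace and stop on an object; the grip force is fixed at half the most. Time passes only in rows, so rows that repeat a pose let the fingers close. It gives the time, the measured TCP pose, the force, the opening and the grip force at its end, in the units of the state.
- read_state(): the state, without advancing time (a new reading comes with each control period).
- get_image(name): name is "side" or "top"; returns a dict with "pixels" (384x512x3 uint8, red, green, blue), "mtx" (3x3 intrinsics, pixels), "R" (3x3) and "t" (3): a world point X has camera coordinates R X + t. Camera axes: x right, y down, z forward; pixel columns grow to the right and rows downward; lengths in mm; the calibration is good to about 2 mm. A picture is of the moment at which its call begins. There is no depth.
- finish_job(): hands the job in; it is judged then, once.
The state is a dict: "clock": time; "qpos": joint angles; "qd": joint speeds; "tau": joint torques, N m; "eef_pos": TCP position; "tool_rot": TCP orientation; "force": force on the tool from outside, world axes, zero at the start; "torque": the same for the moment, N m; "width": finger opening in mm; "gripper_force": force on a finger pad.
Only numpy, scipy, OpenCV 4.12 (cv2) and the standard library are available. Lean on these libraries where they do the work, as an engineer would, in place of code of your own. Each camera call takes 0.05 s, during which the arm holds its last target. There are 200 camera calls.

## Working session

There is one attempt and no reset: what is moved stays moved. The work goes in short steps, Python scripts to look and compute and a tool call to move; the robot and the scene stay as the last step left them, time stands still between calls to the robot, and variables do not carry over. Pictures are saved under pics/ and viewed, at most 14 in all, crops included, and the job is handed in when it is done.

Besides the shell and the picture viewer there is one more tool, called by a JSON object that holds its "fn" and its "kwargs". send_rows: Moves the arm, as the interface text tells. Its arguments: {"type":"object","properties":{"series":{"type":"array","items":{"type":"object","properties":{"ax":{"type":"number"},"ay":{"type":"number"},"az":{"type":"number"},"dx":{"type":"number"},"dy":{"type":"number"},"dz":{"type":"number"},"hand":{"type":"number"}}}}},"required":["series"]}

```bash
mkdir -p pics; ls; python3 - <<'E'
from cell import *
import cv2,numpy as np
s=read_state();print(s)
for n in("top","side"):
    g=get_image(n);cv2.imwrite(f"pics/{n}0.png",cv2.resize(g["pixels"][:,:,::-1],(800,600),interpolation=cv2.INTER_CUBIC));print(g["mtx"].tolist(),g["R"].tolist(),g["t"].tolist())
E
```

```text
pics
{'clock': 0.0, 'qpos': array([ 1.26420015,  0.62932102,  0.03844336,  1.51839438, -0.0269866 ,
        0.99630076, -0.01996822]), 'qd': array([ 0.0020106 ,  0.00064312,  0.0002271 ,  0.00078385, -0.00067434,
       -0.00093585,  0.00048982]), 'tau': array([ 2.27233586e-04, -5.63398933e+01,  1.22643001e+00, -1.93441808e+01,
        1.10843580e-02,  1.07665957e-02, -4.68893489e-06]), 'eef_pos': array([ 154.88007401, -630.62106903,  230.39695994]), 'tool_rot': array([-3.13968756e+00,  3.64625452e-05,  2.40833535e-01]), 'force': array([-0.21980546, -0.12108448, -0.6254023 ]), 'torque': array([0.03158757, 0.04133478, 0.01662981]), 'gripper_force': 0.0, 'width': 84.88934960048559}
[[427.4504932184782, 0.0, 255.2882550106855], [0.0, 427.4504932184782, 191.31035872879482], [0.0, 0.0, 1.0]] [[-0.018473080352414812, -0.9995947074463402, 0.021660243478745764], [-0.9892071010456989, 0.015123033634322169, -0.1457415695484986], [0.14535493298494517, -0.024118762384510585, -0.9890855517891166]] [-49.11590039973695, 603.1628420375282, 906.6662543460152]
[[390.5598731238851, 0.0, 257.08318404482065], [0.0, 390.5598731238851, 191.68098513598736], [0.0, 0.0, 1.0]] [[-0.9789665431238008, -0.203626953626376, -0.012671669230104972], [-0.17021167179257, 0.8494039845742152, -0.4995406467696347], [0.11248330644950794, -0.4868767141138383, -0.866197766692975]] [575.4409853679387, 178.47939523499838, 806.8732434769712]
```

View pics/top0.png

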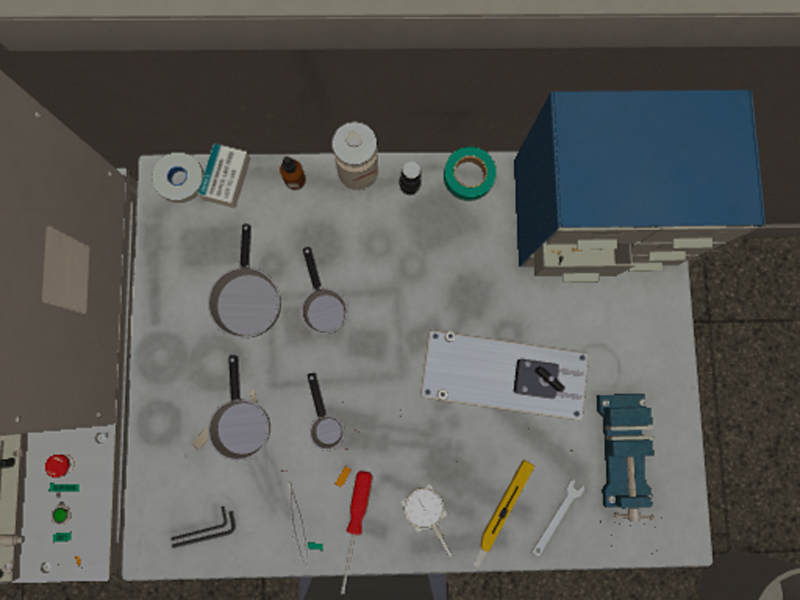

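View pics/side0.png

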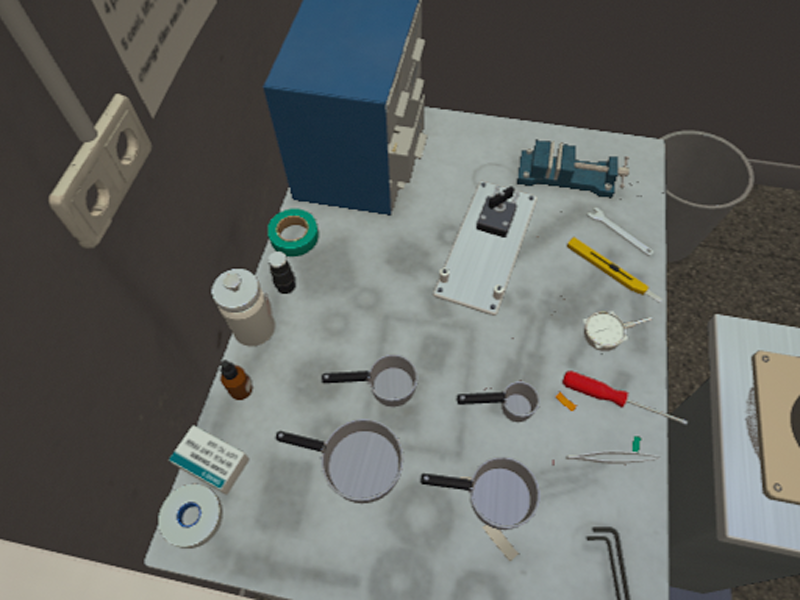

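The top view shows four pans: A rim about (245,302), B (240,428), C (324,311), D (327,432). All handles point up (+x). The carrier plate corners are about (429,332), (588,352), (582,418), (421,398), and the knob is around (550,378). I'll fit these and overlay the models.

```bash
cat > h.py <<'E'
from cell import *
import cv2,numpy as np
from scipy.optimize import least_squares
P=dict(a=(52,48,112),b=(43,39,103),c=(34,30,94),d=(25,21,85))
K=800/512
def cam(n): return get_image(n)
def proj(g,X):
    c=np.atleast_2d(X)@np.array(g["R"]).T+g["t"]; p=c@np.array(g["mtx"]).T; return p[:,:2]/p[:,2:]
def ray(g,uv,z):
    R=np.array(g["R"]);d=R.T@np.linalg.solve(g["mtx"],[uv[0],uv[1],1]);o=-R.T@np.array(g["t"])
    return o+d*(z-o[2])/d[2]
def circ(x,y,z,r,n=48):
    t=np.linspace(0,2*np.pi,n);return np.c_[x+r*np.cos(t),y+r*np.sin(t),np.full(n,z)]
def bar(x,y,yaw,z,r0,r1,w=6):
    c,s=np.cos(yaw),np.sin(yaw)
    return np.array([[x+c*u-s*v,y+s*u+c*v,z] for u,v in((r0,-w),(r1,-w),(r1,w),(r0,w),(r0,-w))])
def panlines(k,p,z0=0):
    ro,rf,rt=P[k];return [circ(p[0],p[1],z0+36,ro),bar(p[0],p[1],p[2],z0+49.5,ro,rt)]
def loc(s,pt): # seat frame s=(x,y,yaw) -> world
    c,q=np.cos(s[2]),np.sin(s[2]);pt=np.atleast_2d(pt)
    return np.c_[s[0]+c*pt[:,0]-q*pt[:,1],s[1]+q*pt[:,0]+c*pt[:,1],10+pt[:,2]]
def carlines(s,face=None,kn=None):
    L=[loc(s,[[-50,72,0],[50,72,0],[50,-166,0],[-50,-166,0],[-50,72,0]])]
    for sx in(-42,42): L.append(np.c_[circ(*loc(s,[sx,42,22])[0][:2],32,7)])
    if face is not None:
        L.append(loc(s,[[-25,face,24],[25,face,24],[25,face-58,24],[-25,face-58,24],[-25,face,24]]))
        if kn is not None:
            k=loc(s,[0,face-40,58])[0]
            L.append(bar(k[0],k[1],s[2]+np.pi/2+0.6-kn,68,-23,23,5))
    return L
def crop(g,lines,box,f,cols=((0,255,0),)):
    x0,y0,x1,y1=box
    im=cv2.resize(g["pixels"][y0:y1,x0:x1,::-1],None,fx=f,fy=f,interpolation=cv2.INTER_CUBIC).copy()
    for L in lines:
        p=((proj(g,L)-[x0,y0]+.5)*f-.5)
        cv2.polylines(im,[np.round(p*8).astype(np.int32)],False,(0,255,0),1,cv2.LINE_AA,3)
    return im
def hcat(*ims):
    h=max(i.shape[0] for i in ims);return np.hstack([cv2.copyMakeBorder(i,0,h-i.shape[0],0,4,0) for i in ims])
E
python3 - <<'E'
from h import *
T=cam("top");S=cam("side")
top=dict(a=((245,302),(246,226)),b=((240,428),(234,357)),c=((324,311),(308,250)),d=((327,432),(312,376)))
side=dict(a=((362,460),(279,436)),b=((504,492),(423,478)),c=((393,380),(324,378)),d=((520,400),(459,398)))
pans={}
for k in P:
    ob=np.array([*top[k],*side[k]])/K
    def f(p):
        X=np.array([[p[0],p[1],36],[p[0]+P[k][2]*np.cos(p[2]),p[1]+P[k][2]*np.sin(p[2]),46]])
        return (np.r_[proj(T,X),proj(S,X)]-ob).ravel()
    r=least_squares(f,[*ray(T,ob[0],36)[:2],0]);pans[k]=r.x;print(k,r.x.round(2),r.fun.round(1))
c=np.array([[-50,72,0],[50,72,0]]);
crn=np.array([[50,72,0],[50,-166,0],[-50,-166,0],[-50,72,0]])
to=np.array([(429,332),(588,352),(582,418),(421,398)])/K
so=np.array([(434,295),(483,182),(537,194),(497,314)])/K
so=np.array([so[0],so[1],so[2],so[3]])
# side view: +x world is image left
r=least_squares(lambda s:np.r_[proj(T,loc(s,crn))-to,proj(S,loc(s,crn))-so].ravel(),[500,-100,0.]);s=r.x;print("seat",s.round(3),r.fun.round(1))
L=[l for k in P for l in panlines(k,pans[k])]+carlines(s,-60,1.2)
im=hcat(crop(T,L,(125,138,232,302),3.6),crop(T,L,(266,205,380,273),3.5));print(im.shape);cv2.imwrite("pics/o1.png",im)
im=hcat(crop(S,L,(175,220,350,345),2.7),crop(S,L,(272,115,350,205),4));print(im.shape);cv2.imwrite("pics/o2.png",im)
E
```

```text
a [ 6.0128e+02  1.6474e+02 -4.0000e-02] [-1.9  0.5 -0.7 -0.8  1.2 -1.3 -0.7 -0.9]
b [4.2315e+02 1.6815e+02 7.0000e-02] [-1.5  1.1 -1.1 -1.   1.2 -1.4 -0.8 -1. ]
c [5.8613e+02 5.1250e+01 2.3000e-01] [-1.5  0.7 -1.3 -1.2  1.1 -1.7 -0.2 -1. ]
d [4.160e+02 4.625e+01 2.300e-01] [-1.   0.8 -0.9 -1.6  1.6 -1.4 -0.5 -0.5]
seat [ 4.99855e+02 -1.65474e+02 -1.49000e-01] [-0.8 -1.   0.2 -0.1  0.1  1.5 -1.2  0.4 -0.2 -0.7 -2.2 -2.1  0.7  0.3
  1.   0. ]
(590, 792, 3)
(360, 793, 3)
```

View pics/o1.png

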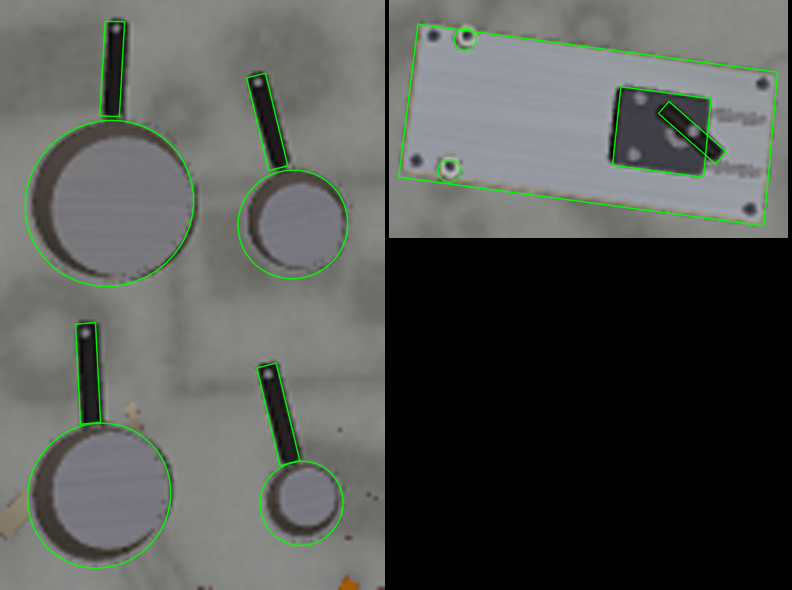

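View pics/o2.png

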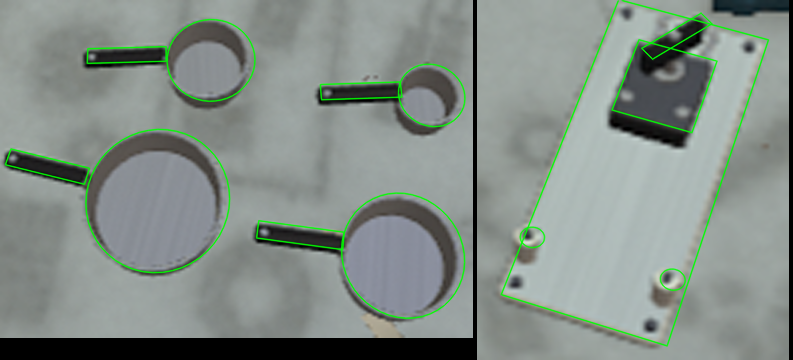

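The overlays agree within about a pixel. The knob is at its tight end and the stop face is near seat y −60. I'll refine by edge fitting and write a move planner.

```bash
cat >> h.py <<'E'
from scipy.optimize import minimize
def grad(g):
    b=cv2.GaussianBlur(cv2.cvtColor(g["pixels"],cv2.COLOR_RGB2LAB)[:,:,0].astype(np.float32),(0,0),1.0)
    return cv2.magnitude(cv2.Sobel(b,cv2.CV_32F,1,0),cv2.Sobel(b,cv2.CV_32F,0,1))
def dens(L): return np.vstack([np.linspace(a,b,12) for a,b in zip(L[:-1],L[1:])]) if len(L)<10 else L
def fit(views,model,p0,sc):
    G=[(g,np.minimum(grad(g),120)) for g in views]; p0=np.array(p0,float); sc=np.array(sc,float)
    def f(u):
        t=0
        for l in model(p0+u*sc):
            X=dens(l)
            for g,m in G:
                q=proj(g,X).astype(np.float32); t-=cv2.remap(m,q[:,:1].copy(),q[:,1:].copy(),cv2.INTER_LINEAR).mean()
        return t
    b=None
    for _ in range(3):
        for d in(1,-1):
            r=minimize(f,(0 if b is None else b.x),method="Nelder-Mead",options=dict(initial_simplex=np.vstack([np.zeros(len(p0)),d*np.eye(len(p0))])+(0 if b is None else b.x)))
            if b is None or r.fun<b.fun:b=r
    return p0+b.x*sc
def plan(cur,tgt):
    """cur,tgt=(x,y,z,yaw): prints row in tool axes (cm, rad)"""
    d=np.array(tgt[:3])-cur[:3];c,s=np.cos(cur[3]),np.sin(cur[3])
    return dict(dx=round((c*d[0]+s*d[1])/10,2),dy=round((s*d[0]-c*d[1])/10,2),dz=round(-d[2]/10,2),az=round(cur[3]-tgt[3],3))
def now():
    s=read_state();return np.r_[s["eef_pos"],s["tool_rot"][2]]
E
python3 - <<'E'
from h import *
T=cam("top");S=cam("side")
for vs,n in(([T,S],"both"),([T],"top"),([S],"side")):
    print(n)
    for k,p in dict(a=[601.3,164.7,-.04],b=[423.1,168.1,.07],c=[586.1,51.2,.23],d=[416,46.2,.23]).items():
        print(k,fit(vs,lambda p:panlines(k,p),p,[4,4,.05]).round(3))
    f=fit(vs,lambda p:carlines(p[:3],p[3],1.2),[499.9,-165.5,-.149,-60],[4,4,.03,4]);print("car",f.round(3))
for uv in((517,265),(545,268),(640,275),(600,280)): print(ray(T,np.array(uv)/K,0).round(),ray(T,np.array(uv)/K,60).round())
for uv in((600,395),(612,510)):print("vise",ray(T,np.array(uv)/K,40).round())
E
```

```text
bothTraceback (most recent call last):
  File "<stdin>", line 6, in <module>
  File "h.py", line 57, in fit
    r=minimize(f,(0 if b is None else b.x),method="Nelder-Mead",options=dict(initial_simplex=np.vstack([np.zeros(len(p0)),d*np.eye(len(p0))])+(0 if b is None else b.x)))
    res = _minimize_neldermead(fun, x0, args, callback, bounds=bounds,
                               **options)
    raise ValueError("Size of `initial_simplex` is not consistent with `x0`")
ValueError: Size of `initial_simplex` is not consistent with `x0`
```

```bash
sed -i 's/r=minimize(f,(0 if b is None else b.x),method/r=minimize(f,(np.zeros(len(p0)) if b is None else b.x),method/' h.py
python3 - <<'E'
from h import *
T=cam("top");S=cam("side")
for vs,n in(([T,S],"both"),([T],"top"),([S],"side")):
    print(n)
    for k,p in dict(a=[601.3,164.7,-.04],b=[423.1,168.1,.07],c=[586.1,51.2,.23],d=[416,46.2,.23]).items():
        print(k,fit(vs,lambda p:panlines(k,p),p,[4,4,.05]).round(3))
    f=fit(vs,lambda p:carlines(p[:3],p[3],1.2),[499.9,-165.5,-.149,-60],[4,4,.03,4]);print("car",f.round(3))
for uv in((517,265),(545,268),(640,275),(600,280)): print(ray(T,np.array(uv)/K,0).round(),ray(T,np.array(uv)/K,60).round())
for uv in((600,395),(612,510)):print("vise",ray(T,np.array(uv)/K,40).round())
E
```

```text
both
a [ 6.02758e+02  1.66792e+02 -6.80000e-02]
b [4.25150e+02 1.67727e+02 9.00000e-02]
c [5.88791e+02 5.01610e+01 2.68000e-01]
d [4.18269e+02 4.71670e+01 2.49000e-01]
car [ 5.02142e+02 -1.62381e+02 -1.59000e-01 -6.15690e+01]
top
a [ 6.02334e+02  1.60405e+02 -1.00000e-02]
b [4.25177e+02 1.65300e+02 9.60000e-02]
c [5.88494e+02 4.64550e+01 2.82000e-01]
d [4.18691e+02 4.52200e+01 2.45000e-01]
car [ 5.00943e+02 -1.62275e+02 -1.55000e-01 -6.12800e+01]
side
a [ 6.03056e+02  1.67697e+02 -5.50000e-02]
b [4.25758e+02 1.72213e+02 5.50000e-02]
c [5.88535e+02 5.62650e+01 2.15000e-01]
d [4.1763e+02 4.9055e+01 2.4600e-01]
car [ 5.02633e+02 -1.62929e+02 -1.51000e-01 -6.29080e+01]
[ 658. -240.    0.] [ 646. -227.   60.]
[ 653. -282.    0.] [ 641. -267.   60.]
[ 640. -426.    0.] [ 629. -402.   60.]
[ 633. -364.    0.] [ 623. -344.   60.]
vise [ 462. -341.   40.]
vise [ 305. -348.   40.]
```

```bash
python3 - <<'E'
from h import *
s=(502,-162.5,-.155);k=loc(s,[0,-102,0])[0];y=s[2]+np.pi/2-.6
print(k,y,plan(now(),(k[0],k[1],170,y)))
E
```

```text
[ 486.25322987 -263.27717614   10.        ] 0.8157963267948966 {'dx': np.float64(40.94), 'dy': np.float64(-27.83), 'dz': np.float64(6.12), 'az': np.float64(-0.575)}
```

{"fn": "send_rows", "kwargs": {"series": [{"dx": 40.9,"dy": -27.8,"dz": 6,"az": -0.57,"hand": 0},{"dx": 40.9,"dy": -27.8,"dz": 6,"az": -0.57,"hand": 0},{"dx": 40.9,"dy": -27.8,"dz": 6,"az": -0.57,"hand": 0},{"dx": 40.9,"dy": -27.8,"dz": 6,"az": -0.57,"hand": 0},{"dx": 40.9,"dy": -27.8,"dz": 6,"az": -0.57,"hand": 0},{"dx": 40.9,"dy": -27.8,"dz": 6,"az": -0.57,"hand": 0},{"dx": 40.9,"dy": -27.8,"dz": 6,"az": -0.57,"hand": 0},{"dx": 40.9,"dy": -27.8,"dz": 6,"az": -0.57,"hand": 0},{"dx": 40.9,"dy": -27.8,"dz": 6,"az": -0.57,"hand": 0},{"dx": 40.9,"dy": -27.8,"dz": 6,"az": -0.57,"hand": 0}]}}

```text
invalid input at $.series[0]: expected keys ax, ay, az, dx, dy, dz, hand
```

{"fn": "send_rows", "kwargs": {"series": [{"dz": 0,"hand": 0},{"dz": 0,"hand": 0}]}}

```text
invalid input at $.series[0]: expected keys ax, ay, az, dx, dy, dz, hand
```

```bash
python3 - <<'E'
from h import *
s=read_state();print(now().round(3),s["qpos"].round(2),s["force"].round(1))
print(plan(now(),(486.25,-263.3,41,.816)))
E
```

```text
[ 1.55023e+02 -6.31182e+02  2.31168e+02  2.41000e-01] [ 1.26  0.63  0.04  1.52 -0.03  1.   -0.02] [-0.5  0.4 -0.1]
{'dx': np.float64(40.94), 'dy': np.float64(-27.83), 'dz': np.float64(19.02), 'az': np.float64(-0.575)}
```

{"fn": "send_rows", "kwargs": {"series": [{"ax": 0,"ay": 0,"az": -0.57,"dx": 40.9,"dy": -27.8,"dz": 6,"hand": 0},{"ax": 0,"ay": 0,"az": -0.57,"dx": 40.9,"dy": -27.8,"dz": 6,"hand": 0},{"ax": 0,"ay": 0,"az": -0.57,"dx": 40.9,"dy": -27.8,"dz": 6,"hand": 0},{"ax": 0,"ay": 0,"az": -0.57,"dx": 40.9,"dy": -27.8,"dz": 6,"hand": 0},{"ax": 0,"ay": 0,"az": -0.57,"dx": 40.9,"dy": -27.8,"dz": 6,"hand": 0},{"ax": 0,"ay": 0,"az": -0.57,"dx": 40.9,"dy": -27.8,"dz": 6,"hand": 0},{"ax": 0,"ay": 0,"az": -0.57,"dx": 40.9,"dy": -27.8,"dz": 6,"hand": 0},{"ax": 0,"ay": 0,"az": -0.57,"dx": 40.9,"dy": -27.8,"dz": 6,"hand": 0},{"ax": 0,"ay": 0,"az": -0.57,"dx": 40.9,"dy": -27.8,"dz": 6,"hand": 0},{"ax": 0,"ay": 0,"az": -0.57,"dx": 40.9,"dy": -27.8,"dz": 6,"hand": 0}]}}

```text
clock: 1.4
eef_pos: [487.4, -262.0, 171.3]
tool_rot: [3.141, -0.0, 0.811]
force: [1.5, -1.4, 0.0]
width: 85.4
gripper_force: 0.0
```

```bash
python3 - <<'E'
from h import *
s=read_state();print(now().round(3),s["qpos"].round(2),s["force"].round(1))
print(plan(now(),(486.25,-263.3,41,.816)))
E
```

```text
[ 487.392 -262.037  171.329    0.811] [ 0.51  0.57 -0.11  1.85  0.09  0.73 -0.4 ] [ 1.5 -1.4  0. ]
{'dx': np.float64(-0.17), 'dy': np.float64(0.0), 'dz': np.float64(13.03), 'az': np.float64(-0.005)}
```

{"fn": "send_rows", "kwargs": {"series": [{"ax": 0,"ay": 0,"az": 0,"dx": -0.15,"dy": 0,"dz": 4.5,"hand": 0},{"ax": 0,"ay": 0,"az": 0,"dx": -0.15,"dy": 0,"dz": 9,"hand": 0},{"ax": 0,"ay": 0,"az": 0,"dx": -0.15,"dy": 0,"dz": 11,"hand": 0},{"ax": 0,"ay": 0,"az": 0,"dx": -0.15,"dy": 0,"dz": 13,"hand": 0},{"ax": 0,"ay": 0,"az": 0,"dx": -0.15,"dy": 0,"dz": 13,"hand": 0.5},{"ax": 0,"ay": 0,"az": 0,"dx": -0.15,"dy": 0,"dz": 13,"hand": 1},{"ax": 0,"ay": 0,"az": 0,"dx": -0.15,"dy": 0,"dz": 13,"hand": 1},{"ax": 0,"ay": 0,"az": 0,"dx": -0.15,"dy": 0,"dz": 13,"hand": 1},{"ax": 0,"ay": 0,"az": 0,"dx": -0.15,"dy": 0,"dz": 13,"hand": 1},{"ax": 0,"ay": 0,"az": 0,"dx": -0.15,"dy": 0,"dz": 13,"hand": 1}]}}

```text
clock: 2.4
eef_pos: [486.3, -265.9, 42.5]
tool_rot: [3.138, -0.001, 0.811]
force: [1.3, -1.7, 3.6]
width: 8.7
gripper_force: 60.6
```

```bash
python3 - <<'E'
from h import *
s=read_state();print(now().round(3),s["force"].round(1),s["torque"].round(2),s["width"],s["gripper_force"])
T=cam("top");S=cam("side")
cv2.imwrite("pics/k1.png",hcat(crop(T,[],(280,180,400,300),3.2),crop(S,[],(270,80,370,200),4)))
E
```

```text
[ 486.29  -265.867   42.525    0.811] [ 1.3 -1.7  3.6] [-0.24 -0.13  0.04] 8.65414242953412 60.63149186898954
```

View pics/k1.png

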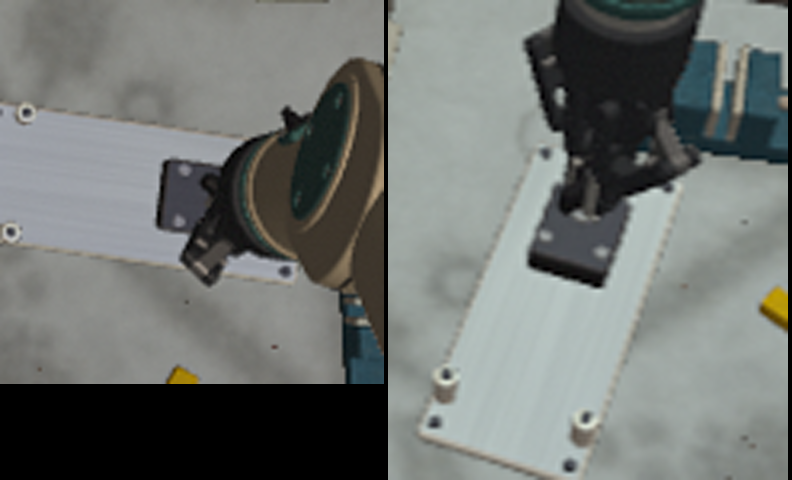

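The knob bar is gripped, with the fingers closed on it at width 8.7. Next I turn it anticlockwise.

{"fn": "send_rows", "kwargs": {"series": [{"ax": 0,"ay": 0,"az": -0.14,"dx": -0.1,"dy": 0.2,"dz": 0,"hand": 1},{"ax": 0,"ay": 0,"az": -0.28,"dx": -0.1,"dy": 0.2,"dz": 0,"hand": 1},{"ax": 0,"ay": 0,"az": -0.42,"dx": -0.1,"dy": 0.2,"dz": 0,"hand": 1},{"ax": 0,"ay": 0,"az": -0.56,"dx": -0.1,"dy": 0.2,"dz": 0,"hand": 1},{"ax": 0,"ay": 0,"az": -0.7,"dx": -0.1,"dy": 0.2,"dz": 0,"hand": 1},{"ax": 0,"ay": 0,"az": -0.84,"dx": -0.1,"dy": 0.2,"dz": 0,"hand": 1},{"ax": 0,"ay": 0,"az": -0.98,"dx": -0.1,"dy": 0.2,"dz": 0,"hand": 1},{"ax": 0,"ay": 0,"az": -1.1,"dx": -0.1,"dy": 0.2,"dz": 0,"hand": 1},{"ax": 0,"ay": 0,"az": -1.17,"dx": -0.1,"dy": 0.2,"dz": 0,"hand": 1},{"ax": 0,"ay": 0,"az": -1.17,"dx": -0.1,"dy": 0.2,"dz": 0,"hand": 1}]}}

```text
clock: 3.5
eef_pos: [487.2, -266.9, 42.4]
tool_rot: [3.139, 0.002, 1.983]
force: [1.7, 0.8, 6.6]
width: 9.0
gripper_force: 60.8
```

```bash
python3 - <<'E'
from h import *
s=read_state();n=now();print(n.round(3),s["force"].round(1),s["torque"].round(2),s["width"],s["gripper_force"])
d=loc((0,0,-.155),[0,-26,0])[0];print(plan(n,(n[0]+d[0],n[1]+d[1],n[2],n[3])))
E
```

```text
[ 487.201 -266.914   42.411    1.983] [1.7 0.8 6.6] [ 0.14 -0.19  0.11] 9.021227469178552 60.83631170913577
{'dx': np.float64(-2.19), 'dy': np.float64(-1.4), 'dz': np.float64(-0.0), 'az': np.float64(0.0)}
```

{"fn": "send_rows", "kwargs": {"series": [{"ax": 0,"ay": 0,"az": 0,"dx": -0.42,"dy": -0.27,"dz": 0,"hand": 1},{"ax": 0,"ay": 0,"az": 0,"dx": -0.84,"dy": -0.54,"dz": 0,"hand": 1},{"ax": 0,"ay": 0,"az": 0,"dx": -1.26,"dy": -0.81,"dz": 0,"hand": 1},{"ax": 0,"ay": 0,"az": 0,"dx": -1.68,"dy": -1.08,"dz": 0,"hand": 1},{"ax": 0,"ay": 0,"az": 0,"dx": -1.85,"dy": -1.19,"dz": 0,"hand": 1},{"ax": 0,"ay": 0,"az": 0,"dx": -2.02,"dy": -1.3,"dz": 0,"hand": 1},{"ax": 0,"ay": 0,"az": 0,"dx": -2.02,"dy": -1.3,"dz": 0,"hand": 1}]}}

```text
clock: 4.2
eef_pos: [483.3, -291.0, 42.4]
tool_rot: [3.139, 0.002, 1.981]
force: [1.5, -0.7, 6.2]
width: 8.8
gripper_force: 60.7
```

{"fn": "send_rows", "kwargs": {"series": [{"ax": 0,"ay": 0,"az": 0,"dx": -0.17,"dy": -0.1,"dz": 0,"hand": 1},{"ax": 0,"ay": 0,"az": 0,"dx": -0.34,"dy": -0.2,"dz": 0,"hand": 1},{"ax": 0,"ay": 0,"az": 0,"dx": -0.34,"dy": -0.2,"dz": 0,"hand": 1}]}}

```text
clock: 4.5
eef_pos: [482.6, -294.8, 42.4]
tool_rot: [3.14, 0.002, 1.981]
force: [0.5, 0.4, 7.4]
width: 8.7
gripper_force: 60.8
```

Still moving freely, so I continue slowly until there is a reaction.

{"fn": "send_rows", "kwargs": {"series": [{"ax": 0,"ay": 0,"az": 0,"dx": -0.17,"dy": -0.1,"dz": 0,"hand": 1},{"ax": 0,"ay": 0,"az": 0,"dx": -0.25,"dy": -0.15,"dz": 0,"hand": 1},{"ax": 0,"ay": 0,"az": 0,"dx": -0.25,"dy": -0.15,"dz": 0,"hand": 1}]}}

```text
clock: 4.8
eef_pos: [482.5, -295.7, 42.4]
tool_rot: [3.139, -0.0, 1.982]
force: [1.9, 3.5, 7.0]
width: 9.2
gripper_force: 61.0
```

{"fn": "send_rows", "kwargs": {"series": [{"ax": 0,"ay": 0,"az": 0,"dx": -0.17,"dy": -0.1,"dz": 0,"hand": 1},{"ax": 0,"ay": 0,"az": 0,"dx": -0.17,"dy": -0.1,"dz": 0,"hand": 1}]}}

```text
clock: 5.0
eef_pos: [482.5, -295.7, 42.3]
tool_rot: [3.138, -0.002, 1.983]
force: [0.9, 7.2, 8.1]
width: 9.3
gripper_force: 39.4
```

The stop is fully back: reaction force is rising and the position holds at y −295.7. I release, lift, and recheck the pans.

{"fn": "send_rows", "kwargs": {"series": [{"ax": 0,"ay": 0,"az": 0,"dx": 0.15,"dy": 0.1,"dz": 0,"hand": 0.4},{"ax": 0,"ay": 0,"az": 0,"dx": 0.15,"dy": 0.1,"dz": 0,"hand": 0.2},{"ax": 0,"ay": 0,"az": 0,"dx": 0.15,"dy": 0.1,"dz": 0,"hand": 0},{"ax": 0,"ay": 0,"az": 0,"dx": 0.15,"dy": 0.1,"dz": -4,"hand": 0},{"ax": 0,"ay": 0,"az": 0,"dx": 0.15,"dy": 0.1,"dz": -9,"hand": 0},{"ax": 0,"ay": 0,"az": 0,"dx": 0.15,"dy": 0.1,"dz": -14,"hand": 0},{"ax": 0,"ay": 0,"az": 0,"dx": 0.15,"dy": 0.1,"dz": -14,"hand": 0}]}}

```text
clock: 5.7
eef_pos: [484.9, -299.6, 187.7]
tool_rot: [3.134, 0.01, 1.98]
force: [0.8, -0.9, -0.4]
width: 85.3
gripper_force: 0.0
```

```bash
python3 - <<'E'
from h import *
T=cam("top");S=cam("side")
G={}
for k,p in dict(a=[602.3,164.7,-.04],b=[425.1,168.1,.09],c=[588.1,51.2,.25],d=[418,46.2,.245]).items():
    G[k]=fit([T,S],lambda p:panlines(k,p),p,[4,4,.05]);print(k,G[k].round(3))
p=G['a'];c=(p[0]+80*np.cos(-.045),p[1]-2.5+80*np.sin(-.045))
print(now().round(2),plan(now(),(*c,150,-.045)))
E
```

```text
a [ 6.02757e+02  1.66856e+02 -6.70000e-02]
b [4.25054e+02 1.67744e+02 8.90000e-02]
c [5.88764e+02 5.01610e+01 2.67000e-01]
d [4.18136e+02 4.71240e+01 2.50000e-01]
[ 481.09 -298.68  182.51    1.98] {'dx': np.float64(34.15), 'dy': np.float64(36.76), 'dz': np.float64(3.25), 'az': np.float64(2.024)}
```

{"fn": "send_rows", "kwargs": {"series": [{"ax": 0,"ay": 0,"az": 2.02,"dx": 34.1,"dy": 36.7,"dz": 3,"hand": 0},{"ax": 0,"ay": 0,"az": 2.02,"dx": 34.1,"dy": 36.7,"dz": 3,"hand": 0},{"ax": 0,"ay": 0,"az": 2.02,"dx": 34.1,"dy": 36.7,"dz": 3,"hand": 0},{"ax": 0,"ay": 0,"az": 2.02,"dx": 34.1,"dy": 36.7,"dz": 3,"hand": 0},{"ax": 0,"ay": 0,"az": 2.02,"dx": 34.1,"dy": 36.7,"dz": 3,"hand": 0},{"ax": 0,"ay": 0,"az": 2.02,"dx": 34.1,"dy": 36.7,"dz": 3,"hand": 0},{"ax": 0,"ay": 0,"az": 2.02,"dx": 34.1,"dy": 36.7,"dz": 3,"hand": 0},{"ax": 0,"ay": 0,"az": 2.02,"dx": 34.1,"dy": 36.7,"dz": 3,"hand": 0},{"ax": 0,"ay": 0,"az": 2.02,"dx": 34.1,"dy": 36.7,"dz": 3,"hand": 0},{"ax": 0,"ay": 0,"az": 2.02,"dx": 34.1,"dy": 36.7,"dz": 3,"hand": 0}]}}

```text
clock: 6.8
eef_pos: [680.3, 160.7, 149.0]
tool_rot: [3.141, 0.004, 0.474]
force: [1.6, -0.2, 0.5]
width: 85.4
gripper_force: 0.0
```

```bash
python3 - <<'E'
from h import *
c=(602.7+80*np.cos(-.045),164-1+80*np.sin(-.045))
print(c,now().round(2),plan(now(),(*c,90,-.045)),read_state()["qpos"].round(2))
E
```

```text
(np.float64(682.6190136678274), np.float64(159.40121487698718)) [6.8030e+02 1.6065e+02 1.4896e+02 4.7000e-01] {'dx': np.float64(0.15), 'dy': np.float64(0.22), 'dz': np.float64(5.9), 'az': np.float64(0.519)} [-0.25  0.79 -0.05  1.43  0.04  0.92 -1.4 ]
```

{"fn": "send_rows", "kwargs": {"series": [{"ax": 0,"ay": 0,"az": 0.15,"dx": 0.15,"dy": 0.2,"dz": 2,"hand": 0},{"ax": 0,"ay": 0,"az": 0.3,"dx": 0.15,"dy": 0.2,"dz": 4,"hand": 0},{"ax": 0,"ay": 0,"az": 0.45,"dx": 0.15,"dy": 0.2,"dz": 5,"hand": 0},{"ax": 0,"ay": 0,"az": 0.52,"dx": 0.15,"dy": 0.2,"dz": 6,"hand": 0},{"ax": 0,"ay": 0,"az": 0.52,"dx": 0.15,"dy": 0.2,"dz": 9,"hand": 0},{"ax": 0,"ay": 0,"az": 0.52,"dx": 0.15,"dy": 0.2,"dz": 12.4,"hand": 0},{"ax": 0,"ay": 0,"az": 0.52,"dx": 0.15,"dy": 0.2,"dz": 12.4,"hand": 0},{"ax": 0,"ay": 0,"az": 0.52,"dx": 0.15,"dy": 0.2,"dz": 12.4,"hand": 0.4},{"ax": 0,"ay": 0,"az": 0.52,"dx": 0.15,"dy": 0.2,"dz": 12.4,"hand": 0.7},{"ax": 0,"ay": 0,"az": 0.52,"dx": 0.15,"dy": 0.2,"dz": 12.4,"hand": 0.8}]}}

```text
clock: 7.8
eef_pos: [684.5, 158.7, 29.3]
tool_rot: [-3.141, -0.003, -0.039]
force: [-0.5, -0.4, 0.8]
width: 43.9
gripper_force: 0.0
```

{"fn": "send_rows", "kwargs": {"series": [{"ax": 0,"ay": 0,"az": 0,"dx": 0,"dy": 0,"dz": 0,"hand": 1},{"ax": 0,"ay": 0,"az": 0,"dx": 0,"dy": 0,"dz": 0,"hand": 1},{"ax": 0,"ay": 0,"az": 0,"dx": 0,"dy": 0,"dz": 0,"hand": 1},{"ax": 0,"ay": 0,"az": 0,"dx": 0,"dy": 0,"dz": -1,"hand": 1},{"ax": 0,"ay": 0,"az": 0,"dx": 0,"dy": 0,"dz": -3,"hand": 1},{"ax": 0,"ay": 0,"az": 0,"dx": 0,"dy": 0,"dz": -6,"hand": 1},{"ax": 0,"ay": 0,"az": 0,"dx": 0,"dy": 0,"dz": -9,"hand": 1},{"ax": 0,"ay": 0,"az": 0,"dx": 0,"dy": 0,"dz": -9,"hand": 1}]}}

```text
clock: 8.6
eef_pos: [686.6, 159.1, 122.9]
tool_rot: [-3.139, -0.009, -0.039]
force: [1.6, -1.2, -1.3]
width: 10.3
gripper_force: 61.1
```

```bash
python3 - <<'E'
from h import *
n=now();s=(502.3,-165,-.155);h=s[2]+np.pi/2
c=loc(s,[0,-4,0])[0];t=(c[0]+80*np.cos(h),c[1]+80*np.sin(h))
st=read_state();print(n.round(2),t,h,plan(n,(*t,115,h)),st["force"],st["torque"])
T=cam("top");S=cam("side");cv2.imwrite("pics/a1.png",hcat(crop(T,[],(110,120,250,260),2.8),crop(S,[],(170,180,310,320),2.8)))
E
```

```text
[ 6.8658e+02  1.5912e+02  1.2287e+02 -4.0000e-02] (np.float64(514.0328875461269), np.float64(-89.91112366115776)) 1.4157963267948965 {'dx': np.float64(-16.26), 'dy': np.float64(25.56), 'dz': np.float64(0.79), 'az': np.float64(-1.455)} [ 1.59092461 -1.18314827 -1.30176803] [-0.02060233 -0.12160733 -0.02719207]
```

View pics/a1.png

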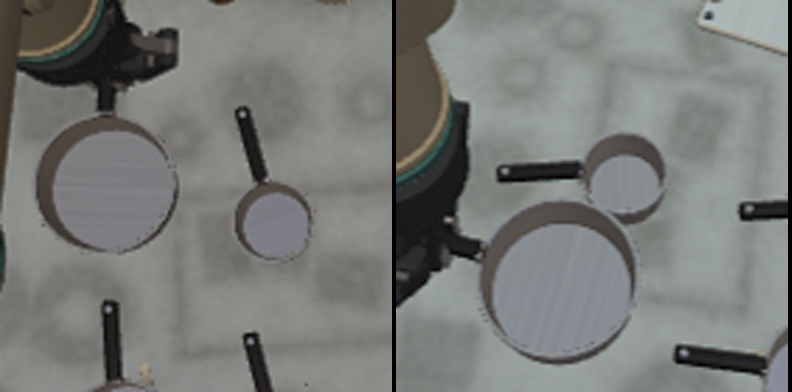

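The pan is held level. I fit its position in the grip while moving to above the seat.

```bash
python3 - <<'E'
from h import *
T=cam("top");S=cam("side")
m=lambda p:[circ(p[0],p[1],36+p[2],52)]
print(now().round(2));p=fit([T,S],m,[606,162,95],[4,4,4]);print(p.round(1))
E
```

```text
[ 6.8214e+02  1.5839e+02  1.1638e+02 -4.0000e-02]
[604.1 162.1  72. ]
```

{"fn": "send_rows", "kwargs": {"series": [{"ax": 0,"ay": 0,"az": -0.1455,"dx": -1.6,"dy": 2.5,"dz": 0,"hand": 1},{"ax": 0,"ay": 0,"az": -0.291,"dx": -3.2,"dy": 5,"dz": 0,"hand": 1},{"ax": 0,"ay": 0,"az": -0.436,"dx": -4.9,"dy": 7.6,"dz": 0,"hand": 1},{"ax": 0,"ay": 0,"az": -0.582,"dx": -6.5,"dy": 10.2,"dz": 0,"hand": 1},{"ax": 0,"ay": 0,"az": -0.728,"dx": -8.1,"dy": 12.8,"dz": 0,"hand": 1},{"ax": 0,"ay": 0,"az": -0.873,"dx": -9.8,"dy": 15.4,"dz": 0,"hand": 1},{"ax": 0,"ay": 0,"az": -1.018,"dx": -11.4,"dy": 18,"dz": 0,"hand": 1},{"ax": 0,"ay": 0,"az": -1.164,"dx": -13,"dy": 20.6,"dz": 0,"hand": 1},{"ax": 0,"ay": 0,"az": -1.31,"dx": -14.7,"dy": 23.2,"dz": 0,"hand": 1},{"ax": 0,"ay": 0,"az": -1.455,"dx": -16.3,"dy": 25.5,"dz": 0,"hand": 1}]}}

```text
clock: 9.8
eef_pos: [508.3, -91.0, 116.3]
tool_rot: [-3.139, 0.0, 1.421]
force: [-0.2, -1.1, -1.6]
width: 10.6
gripper_force: 61.0
```

{"fn": "send_rows", "kwargs": {"series": [{"ax": 0,"ay": 0,"az": 0,"dx": 0,"dy": 0,"dz": 0,"hand": 1},{"ax": 0,"ay": 0,"az": 0,"dx": 0,"dy": 0,"dz": 0,"hand": 1}]}}

```text
clock: 10.0
eef_pos: [509.5, -90.3, 116.6]
tool_rot: [-3.14, -0.001, 1.413]
force: [0.1, 0.8, -0.7]
width: 11.0
gripper_force: 61.0
```

```bash
python3 - <<'E'
from h import *
T=cam("top");S=cam("side")
m=lambda p:[circ(p[0],p[1],36+p[2],52)]
print(now().round(2))
for z in(90,100):
    p=fit([T,S],m,[502,-169,z],[4,4,4]);print(p.round(1))
cv2.imwrite("pics/a2.png",hcat(crop(T,[m(p)[0]]+carlines((502,-162.5,-.155),-90,0),(250,170,390,290),2.8),crop(S,[m(p)[0]],(250,80,390,220),2.8)))
E
```

```text
[510.78 -88.73 117.04   1.42]
[ 507.8 -173.6   96.5]
[ 505.4 -166.8  105.1]
```

View pics/a2.png

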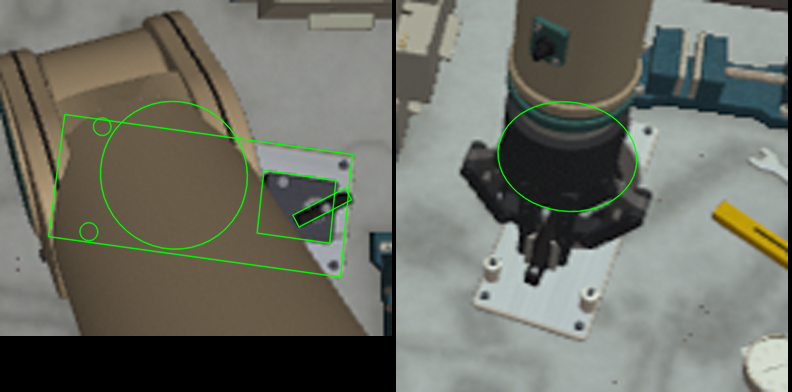

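The arm hides the pan here; in the side view the handle tip shows at (530,280). I lower using the known grip geometry, aiming 7 mm back from the posts for margin.

```bash
cat >> h.py <<'E'
s0=(502.3,-165,-.155)
def place(ly,ang,r,z,lx=0):
    h=s0[2]+np.radians(ang);c=loc(s0,[lx,ly,0])[0];return (c[0]+r*np.cos(h),c[1]+r*np.sin(h),z,h)
E
python3 - <<'E'
from h import *
n=now();print(n.round(2),plan(n,place(-7,90,80,40)))
E
```

```text
[510.78 -88.73 117.04   1.42] {'dx': np.float64(-0.37), 'dy': np.float64(0.34), 'dz': np.float64(7.7), 'az': np.float64(0.0)}
```

{"fn": "send_rows", "kwargs": {"series": [{"ax": 0,"ay": 0,"az": 0,"dx": -0.3,"dy": 0.2,"dz": 2,"hand": 1},{"ax": 0,"ay": 0,"az": 0,"dx": -0.3,"dy": 0.2,"dz": 4,"hand": 1},{"ax": 0,"ay": 0,"az": 0,"dx": -0.3,"dy": 0.2,"dz": 4,"hand": 1},{"ax": 0,"ay": 0,"az": 0,"dx": -0.3,"dy": 0.2,"dz": 4,"hand": 1},{"ax": 0,"ay": 0,"az": 0,"dx": -0.3,"dy": 0.2,"dz": 4,"hand": 1},{"ax": 0,"ay": 0,"az": 0,"dx": -0.3,"dy": 0.2,"dz": 4,"hand": 1}]}}

```text
clock: 10.7
eef_pos: [512.6, -92.8, 78.3]
tool_rot: [3.14, -0.0, 1.416]
force: [0.1, -0.3, -1.4]
width: 10.6
gripper_force: 60.9
```

```bash
python3 - <<'E'
from h import *
n=now();print(n.round(2),plan(n,place(-7,90,80,38)),read_state()['force'].round(1))
E
```

```text
[512.62 -92.82  78.29   1.42] {'dx': np.float64(0.01), 'dy': np.float64(0.1), 'dz': np.float64(4.03), 'az': np.float64(0.0)} [ 0.1 -0.3 -1.4]
```

{"fn": "send_rows", "kwargs": {"series": [{"ax": 0,"ay": 0,"az": 0,"dx": 0,"dy": 0.1,"dz": 2,"hand": 1},{"ax": 0,"ay": 0,"az": 0,"dx": 0,"dy": 0.1,"dz": 3.6,"hand": 1},{"ax": 0,"ay": 0,"az": 0,"dx": 0,"dy": 0.1,"dz": 3.9,"hand": 1},{"ax": 0,"ay": 0,"az": 0,"dx": 0,"dy": 0.1,"dz": 3.9,"hand": 1},{"ax": 0,"ay": 0,"az": 0,"dx": 0,"dy": 0.1,"dz": 3.9,"hand": 1}]}}

```text
clock: 11.2
eef_pos: [513.3, -93.3, 39.1]
tool_rot: [3.14, -0.0, 1.416]
force: [-0.3, -0.4, -0.7]
width: 10.4
gripper_force: 61.0
```

{"fn": "send_rows", "kwargs": {"series": [{"ax": 0,"ay": 0,"az": 0,"dx": 0,"dy": 0,"dz": 0.15,"hand": 1},{"ax": 0,"ay": 0,"az": 0,"dx": 0,"dy": 0,"dz": 0.15,"hand": 1},{"ax": 0,"ay": 0,"az": 0,"dx": 0,"dy": 0,"dz": 0.15,"hand": 1}]}}

```text
clock: 11.5
eef_pos: [513.7, -92.9, 38.3]
tool_rot: [3.14, -0.0, 1.416]
force: [-1.2, 1.3, 8.5]
width: 10.7
gripper_force: 62.3
```

{"fn": "send_rows", "kwargs": {"series": [{"ax": 0,"ay": 0,"az": 0,"dx": 0,"dy": 0,"dz": 0.15,"hand": 1},{"ax": 0,"ay": 0,"az": 0,"dx": 0,"dy": 0,"dz": 0.15,"hand": 1},{"ax": 0,"ay": 0,"az": 0,"dx": 0,"dy": 0,"dz": 0.15,"hand": 1}]}}

```text
clock: 11.8
eef_pos: [513.9, -92.4, 37.7]
tool_rot: [3.139, -0.0, 1.417]
force: [-3.3, 3.3, 17.3]
width: 10.7
gripper_force: 63.6
```

{"fn": "send_rows", "kwargs": {"series": [{"ax": 0,"ay": 0,"az": 0,"dx": 0,"dy": 0,"dz": -0.2,"hand": 1},{"ax": 0,"ay": 0,"az": 0,"dx": 0,"dy": 0,"dz": -0.2,"hand": 0.7},{"ax": 0,"ay": 0,"az": 0,"dx": 0,"dy": 0,"dz": -0.2,"hand": 0.4},{"ax": 0,"ay": 0,"az": 0,"dx": 0,"dy": 0,"dz": -0.2,"hand": 0.4},{"ax": 0,"ay": 0,"az": 0,"dx": 0,"dy": 0,"dz": -3,"hand": 0.4},{"ax": 0,"ay": 0,"az": 0,"dx": 0,"dy": 0,"dz": -7,"hand": 0.4},{"ax": 0,"ay": 0,"az": 0,"dx": 0,"dy": 0,"dz": -11,"hand": 0.2},{"ax": 0,"ay": 0,"az": 0,"dx": 0,"dy": 0,"dz": -11,"hand": 0}]}}

```text
clock: 12.6
eef_pos: [516.2, -93.4, 149.8]
tool_rot: [3.133, -0.0, 1.415]
force: [0.9, -0.0, -0.2]
width: 78.0
gripper_force: 0.0
```

```bash
python3 - <<'E'
from h import *
n=now();print(n.round(2),plan(n,(499.7,172.7,150,.09)))
E
```

```text
[516.22 -93.37 149.83   1.42] {'dx': np.float64(26.03), 'dy': np.float64(-5.75), 'dz': np.float64(-0.02), 'az': np.float64(1.325)}
```

{"fn": "send_rows", "kwargs": {"series": [{"ax": 0,"ay": 0,"az": 0.15,"dx": 3,"dy": -0.6,"dz": 0,"hand": 0},{"ax": 0,"ay": 0,"az": 0.3,"dx": 6,"dy": -1.3,"dz": 0,"hand": 0},{"ax": 0,"ay": 0,"az": 0.45,"dx": 9,"dy": -2,"dz": 0,"hand": 0},{"ax": 0,"ay": 0,"az": 0.6,"dx": 12,"dy": -2.7,"dz": 0,"hand": 0},{"ax": 0,"ay": 0,"az": 0.75,"dx": 15,"dy": -3.4,"dz": 0,"hand": 0},{"ax": 0,"ay": 0,"az": 0.9,"dx": 18,"dy": -4,"dz": 0,"hand": 0},{"ax": 0,"ay": 0,"az": 1.04,"dx": 21,"dy": -4.7,"dz": 0,"hand": 0},{"ax": 0,"ay": 0,"az": 1.18,"dx": 24,"dy": -5.3,"dz": 0,"hand": 0},{"ax": 0,"ay": 0,"az": 1.32,"dx": 26,"dy": -5.7,"dz": 0,"hand": 0},{"ax": 0,"ay": 0,"az": 1.32,"dx": 26,"dy": -5.7,"dz": 0,"hand": 0}]}}

```text
clock: 13.6
eef_pos: [495.7, 176.3, 144.6]
tool_rot: [-3.141, 0.001, 0.101]
force: [-0.3, -0.4, 0.7]
width: 85.4
gripper_force: 0.0
```

```bash
python3 - <<'E'
from h import *
T=cam("top");S=cam("side")
n=now();print(n.round(2),plan(n,(499.7,172.7,28,.09)))
a=fit([T,S],lambda p:panlines('a',p,10),[502,-169,1.4],[4,4,.05]);c=fit([T,S],lambda p:carlines(p,-90,0),[502,-162.5,-.155],[4,4,.03])
print(a.round(3),c.round(3))
L=panlines('a',a,10)+carlines(c,-90,0)+[l for k,p in dict(b=[425.1,168,.09],c=[588.7,50.2,.267],d=[418.1,47.1,.25]).items() for l in panlines(k,p)]
cv2.imwrite("pics/a3.png",hcat(crop(T,L,(120,150,390,310),1.9),crop(S,L,(250,100,390,220),2)))
E
```

```text
[4.9614e+02 1.7197e+02 1.4479e+02 1.0000e-01] {'dx': np.float64(0.36), 'dy': np.float64(-0.04), 'dz': np.float64(11.68), 'az': np.float64(0.009)}
[ 499.156 -171.243    1.429] [ 5.0043e+02 -1.6253e+02 -1.4300e-01]
```

View pics/a3.png

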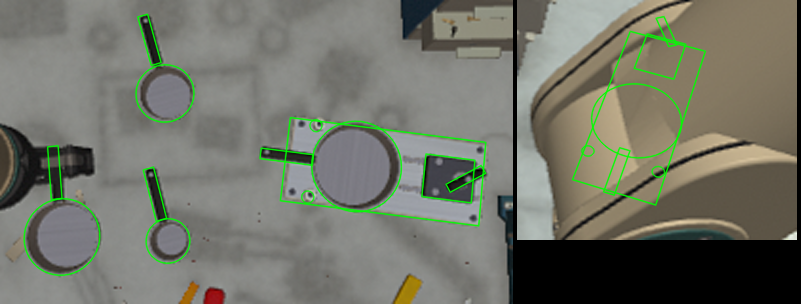

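Pan A stands on the seat clear of both posts, with its handle pointing along seat +y (top crop tip (262,153)). B, C and D haven't moved. Next I grasp B.

{"fn": "send_rows", "kwargs": {"series": [{"ax": 0,"ay": 0,"az": 0,"dx": 0.35,"dy": 0,"dz": 4,"hand": 0},{"ax": 0,"ay": 0,"az": 0,"dx": 0.35,"dy": 0,"dz": 8,"hand": 0},{"ax": 0,"ay": 0,"az": 0,"dx": 0.35,"dy": 0,"dz": 11.7,"hand": 0},{"ax": 0,"ay": 0,"az": 0,"dx": 0.35,"dy": 0,"dz": 11.7,"hand": 0.1},{"ax": 0,"ay": 0,"az": 0,"dx": 0.35,"dy": 0,"dz": 11.7,"hand": 0.4},{"ax": 0,"ay": 0,"az": 0,"dx": 0.35,"dy": 0,"dz": 11.7,"hand": 0.7},{"ax": 0,"ay": 0,"az": 0,"dx": 0.35,"dy": 0,"dz": 11.7,"hand": 0.8},{"ax": 0,"ay": 0,"az": 0,"dx": 0.35,"dy": 0,"dz": 11.7,"hand": 1},{"ax": 0,"ay": 0,"az": 0,"dx": 0.35,"dy": 0,"dz": 11.7,"hand": 1},{"ax": 0,"ay": 0,"az": 0,"dx": 0.35,"dy": 0,"dz": 11.7,"hand": 1}]}}

```text
clock: 14.7
eef_pos: [501.1, 173.1, 29.6]
tool_rot: [-3.141, -0.002, 0.096]
force: [0.7, 0.3, 8.1]
width: 10.9
gripper_force: 61.3
```

```bash
python3 - <<'E'
from h import *
T=cam("top");S=cam("side")
n=now();print(n.round(2),read_state()['width'])
a=fit([T],lambda p:panlines('a',p,10),[500,-169,1.4],[4,4,.05]);c=fit([T],lambda p:carlines(p,-90,0),[502,-162.5,-.155],[4,4,.03])
print(a.round(3),c.round(3))
for v in([T],[S],[T,S]):print(fit(v,lambda p:[circ(p[0],p[1],36,43)],[425,167,],[4,4]).round(1))
E
```

```text
[5.0118e+02 1.7312e+02 2.9530e+01 1.0000e-01] 10.783308932836714
[ 499.499 -170.844    1.407] [ 5.01089e+02 -1.62409e+02 -1.51000e-01]
[426.9 163.3]
[427.5 169.5]
[427.3 168.6]
```

```bash
python3 - <<'E'
from h import *
n=now();t=place(-8.5,35,74.5,126,-.3);print(n.round(2),np.round(t,3),plan(n,t))
E
```

```text
[5.0118e+02 1.7312e+02 2.9530e+01 1.0000e-01] [ 5.67583e+02 -1.40554e+02  1.26000e+02  4.56000e-01] {'dx': np.float64(3.6), 'dy': np.float64(31.86), 'dz': np.float64(-9.65), 'az': np.float64(-0.36)}
```

{"fn": "send_rows", "kwargs": {"series": [{"ax": 0,"ay": 0,"az": 0,"dx": 0,"dy": 0,"dz": -2,"hand": 1},{"ax": 0,"ay": 0,"az": 0,"dx": 0,"dy": 0,"dz": -5,"hand": 1},{"ax": 0,"ay": 0,"az": 0,"dx": 0,"dy": 0,"dz": -8,"hand": 1},{"ax": 0,"ay": 0,"az": 0,"dx": 0,"dy": 0,"dz": -9.7,"hand": 1},{"ax": 0,"ay": 0,"az": 0,"dx": 0,"dy": 0,"dz": -9.7,"hand": 1}]}}

```text
clock: 15.3
eef_pos: [501.7, 173.4, 127.8]
tool_rot: [-3.14, -0.005, 0.096]
force: [0.0, 0.9, -0.5]
width: 10.6
gripper_force: 60.3
```

{"fn": "send_rows", "kwargs": {"series": [{"ax": 0,"ay": 0,"az": -0.05,"dx": 0.4,"dy": 4,"dz": 0,"hand": 1},{"ax": 0,"ay": 0,"az": -0.1,"dx": 0.9,"dy": 8,"dz": 0,"hand": 1},{"ax": 0,"ay": 0,"az": -0.15,"dx": 1.3,"dy": 12,"dz": 0,"hand": 1},{"ax": 0,"ay": 0,"az": -0.2,"dx": 1.8,"dy": 16,"dz": 0,"hand": 1},{"ax": 0,"ay": 0,"az": -0.25,"dx": 2.2,"dy": 20,"dz": 0,"hand": 1},{"ax": 0,"ay": 0,"az": -0.3,"dx": 2.7,"dy": 24,"dz": 0,"hand": 1},{"ax": 0,"ay": 0,"az": -0.33,"dx": 3.1,"dy": 28,"dz": 0,"hand": 1},{"ax": 0,"ay": 0,"az": -0.36,"dx": 3.6,"dy": 31.9,"dz": 0,"hand": 1},{"ax": 0,"ay": 0,"az": -0.36,"dx": 3.6,"dy": 31.9,"dz": 0,"hand": 1}]}}

```text
clock: 16.2
eef_pos: [566.1, -149.6, 124.1]
tool_rot: [3.138, 0.002, 0.447]
force: [-0.4, -0.2, -0.8]
width: 10.2
gripper_force: 60.3
```

{"fn": "send_rows", "kwargs": {"series": [{"ax": 0,"ay": 0,"az": 0,"dx": 0,"dy": 0,"dz": 0,"hand": 1},{"ax": 0,"ay": 0,"az": 0,"dx": 0,"dy": 0,"dz": 0,"hand": 1},{"ax": 0,"ay": 0,"az": 0,"dx": 0,"dy": 0,"dz": 0,"hand": 1},{"ax": 0,"ay": 0,"az": 0,"dx": 0,"dy": 0,"dz": 0,"hand": 1}]}}

```text
clock: 16.6
eef_pos: [566.4, -139.8, 125.3]
tool_rot: [-3.141, 0.0, 0.458]
force: [0.5, 0.9, -1.2]
width: 11.0
gripper_force: 60.3
```

```bash
python3 - <<'E'
from h import *
T=cam("top");S=cam("side")
n=now();t=place(-8.5,35,74.5,44,-.3);print(n.round(2),read_state()['width'],plan(n,t))
p=(t[0]-74.5*np.cos(n[3])+n[0]-t[0],n[1]-74.5*np.sin(n[3]),n[3]);L=panlines('b',p,n[2]-29.5)
cv2.imwrite("pics/b1.png",hcat(crop(T,L,(250,150,390,290),2.8),crop(S,L,(250,80,390,220),2.8)))
E
```

```text
[ 5.6657e+02 -1.4036e+02  1.2548e+02  4.6000e-01] 10.84338829605167 {'dx': np.float64(0.08), 'dy': np.float64(0.06), 'dz': np.float64(8.15), 'az': np.float64(0.001)}
```

View pics/b1.png

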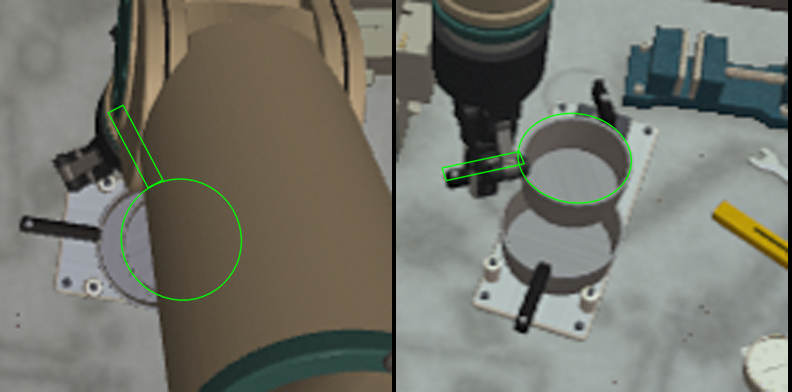

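The side view shows B held level and its predicted outline matches. Lowering it into A.

{"fn": "send_rows", "kwargs": {"series": [{"ax": 0,"ay": 0,"az": 0,"dx": 0.1,"dy": 0.05,"dz": 2.5,"hand": 1},{"ax": 0,"ay": 0,"az": 0,"dx": 0.1,"dy": 0.05,"dz": 5,"hand": 1},{"ax": 0,"ay": 0,"az": 0,"dx": 0.1,"dy": 0.05,"dz": 7,"hand": 1},{"ax": 0,"ay": 0,"az": 0,"dx": 0.1,"dy": 0.05,"dz": 7.9,"hand": 1},{"ax": 0,"ay": 0,"az": 0,"dx": 0.1,"dy": 0.05,"dz": 8,"hand": 1},{"ax": 0,"ay": 0,"az": 0,"dx": 0.1,"dy": 0.05,"dz": 8,"hand": 1},{"ax": 0,"ay": 0,"az": 0,"dx": 0.1,"dy": 0.05,"dz": 8,"hand": 1}]}}

```text
clock: 17.4
eef_pos: [568.5, -141.4, 46.5]
tool_rot: [3.14, -0.002, 0.456]
force: [0.1, -0.0, -1.6]
width: 10.7
gripper_force: 60.2
```

{"fn": "send_rows", "kwargs": {"series": [{"ax": 0,"ay": 0,"az": 0,"dx": 0,"dy": 0,"dz": 0.15,"hand": 1},{"ax": 0,"ay": 0,"az": 0,"dx": 0,"dy": 0,"dz": 0.2,"hand": 1},{"ax": 0,"ay": 0,"az": 0,"dx": 0,"dy": 0,"dz": 0.2,"hand": 1}]}}

```text
clock: 17.7
eef_pos: [567.7, -141.4, 43.7]
tool_rot: [3.141, -0.0, 0.456]
force: [0.5, -0.6, -2.2]
width: 10.4
gripper_force: 60.2
```

{"fn": "send_rows", "kwargs": {"series": [{"ax": 0,"ay": 0,"az": 0,"dx": 0,"dy": 0,"dz": 0.15,"hand": 1},{"ax": 0,"ay": 0,"az": 0,"dx": 0,"dy": 0,"dz": 0.15,"hand": 1},{"ax": 0,"ay": 0,"az": 0,"dx": 0,"dy": 0,"dz": 0.15,"hand": 1}]}}

```text
clock: 18.0
eef_pos: [568.2, -141.3, 42.7]
tool_rot: [3.141, -0.001, 0.456]
force: [-0.4, 0.3, 4.9]
width: 10.8
gripper_force: 61.2
```

{"fn": "send_rows", "kwargs": {"series": [{"ax": 0,"ay": 0,"az": 0,"dx": 0,"dy": 0,"dz": 0,"hand": 0.7},{"ax": 0,"ay": 0,"az": 0,"dx": 0,"dy": 0,"dz": 0,"hand": 0.5},{"ax": 0,"ay": 0,"az": 0,"dx": 0,"dy": 0,"dz": 0,"hand": 0.5},{"ax": 0,"ay": 0,"az": 0,"dx": 0,"dy": 0,"dz": -2,"hand": 0.5},{"ax": 0,"ay": 0,"az": 0,"dx": 0,"dy": 0,"dz": -5,"hand": 0.5},{"ax": 0,"ay": 0,"az": 0,"dx": 0,"dy": 0,"dz": -8,"hand": 0.3},{"ax": 0,"ay": 0,"az": 0,"dx": 0,"dy": 0,"dz": -10.7,"hand": 0},{"ax": 0,"ay": 0,"az": 0,"dx": 0,"dy": 0,"dz": -10.7,"hand": 0}]}}

```text
clock: 18.8
eef_pos: [570.1, -141.9, 152.5]
tool_rot: [3.137, -0.006, 0.456]
force: [0.4, 0.7, 0.2]
width: 83.3
gripper_force: 0.0
```

{"fn": "send_rows", "kwargs": {"series": [{"ax": 0,"ay": 0,"az": 0.03,"dx": 3,"dy": -2.5,"dz": 0,"hand": 0},{"ax": 0,"ay": 0,"az": 0.06,"dx": 6,"dy": -5,"dz": 0,"hand": 0},{"ax": 0,"ay": 0,"az": 0.1,"dx": 9,"dy": -7.6,"dz": 0,"hand": 0},{"ax": 0,"ay": 0,"az": 0.13,"dx": 12,"dy": -10,"dz": 0,"hand": 0},{"ax": 0,"ay": 0,"az": 0.16,"dx": 15,"dy": -12.7,"dz": 0,"hand": 0},{"ax": 0,"ay": 0,"az": 0.19,"dx": 17.3,"dy": -14.7,"dz": 0,"hand": 0},{"ax": 0,"ay": 0,"az": 0.19,"dx": 17.3,"dy": -14.7,"dz": 0,"hand": 0},{"ax": 0,"ay": 0,"az": 0.19,"dx": 17.3,"dy": -14.7,"dz": 0,"hand": 0}]}}

```text
clock: 19.6
eef_pos: [657.4, 67.4, 147.6]
tool_rot: [3.141, 0.002, 0.268]
force: [0.1, -0.1, 0.2]
width: 85.6
gripper_force: 0.0
```

```bash
python3 - <<'E'
from h import *
T=cam("top");S=cam("side")
n=now();print(n.round(2))
a=fit([T],lambda p:panlines('a',p,10),[499.5,-170.8,1.4],[4,4,.05]);print(a.round(3))
for v in([T],[S]):
    print(fit(v,lambda p:panlines('b',p,13),[499.5,-170.8,.46],[4,4,.05]).round(3),fit(v,lambda p:panlines('c',p),[588.7,50.2,.26],[4,4,.05]).round(3),fit(v,lambda p:panlines('d',p),[418.1,47,.25],[4,4,.05]).round(3))
cv2.imwrite("pics/b2.png",hcat(crop(T,[],(130,130,390,310),1.8),crop(S,[],(200,80,390,260),1.7)))
E
```

```text
[6.5747e+02 6.4730e+01 1.4814e+02 2.6000e-01]
[ 499.566 -170.775    1.408]
[ 501.287 -179.709    0.548] [5.86642e+02 4.88450e+01 2.11000e-01] [ 4.1195e+02  4.9155e+01 -1.1300e-01]
[ 4.95785e+02 -1.71430e+02  4.71000e-01] [5.90483e+02 5.14680e+01 2.97000e-01] [4.17701e+02 4.90000e+01 2.43000e-01]
```

View pics/b2.png

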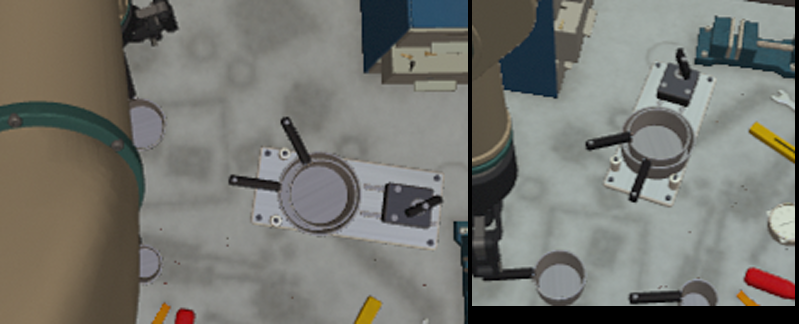

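B is nested in A with its handle well off A's. C and D haven't moved (side view). Grasping C.

{"fn": "send_rows", "kwargs": {"series": [{"ax": 0,"ay": 0,"az": 0,"dx": 0.15,"dy": -0.1,"dz": 4,"hand": 0},{"ax": 0,"ay": 0,"az": 0,"dx": 0.15,"dy": -0.1,"dz": 8,"hand": 0},{"ax": 0,"ay": 0,"az": 0,"dx": 0.15,"dy": -0.1,"dz": 11.8,"hand": 0},{"ax": 0,"ay": 0,"az": 0,"dx": 0.15,"dy": -0.1,"dz": 11.8,"hand": 0.1},{"ax": 0,"ay": 0,"az": 0,"dx": 0.15,"dy": -0.1,"dz": 11.8,"hand": 0.4},{"ax": 0,"ay": 0,"az": 0,"dx": 0.15,"dy": -0.1,"dz": 11.8,"hand": 0.7},{"ax": 0,"ay": 0,"az": 0,"dx": 0.15,"dy": -0.1,"dz": 11.8,"hand": 0.8},{"ax": 0,"ay": 0,"az": 0,"dx": 0.15,"dy": -0.1,"dz": 11.8,"hand": 1},{"ax": 0,"ay": 0,"az": 0,"dx": 0.15,"dy": -0.1,"dz": 11.8,"hand": 1},{"ax": 0,"ay": 0,"az": 0,"dx": 0.15,"dy": -0.1,"dz": 11.8,"hand": 1}]}}

```text
clock: 20.7
eef_pos: [660.7, 68.4, 32.3]
tool_rot: [3.141, -0.003, 0.266]
force: [0.5, 0.5, 6.5]
width: 10.8
gripper_force: 60.8
```

```bash
python3 - <<'E'
from h import *
T=cam("top");S=cam("side")
n=now();print(n.round(3),read_state()['width'])
for v in([T],[S],[T,S]):print(fit(v,lambda p:[circ(p[0],p[1],36,34)],[589.5,50.5],[4,4]).round(1))
for v in([T],[S],[T,S]):print('b',fit(v,lambda p:[circ(p[0],p[1],49,43)],[499.5,-170.8],[3,3]).round(1))
t=place(-8.5,145,71,126,-.3);print(np.round(t,3),plan(n,t))
E
```

```text
[6.60754e+02 6.83470e+01 3.22440e+01 2.66000e-01] 10.71799036582145
[590.3  51.5]
[591.3  51.9]
[591.1  51.6]
b [ 492.4 -162.7]
b [ 504.2 -173.7]
b [ 505.6 -173.4]
[ 449.516 -124.137  126.       2.376] {'dx': np.float64(-25.44), 'dy': np.float64(13.02), 'dz': np.float64(-9.38), 'az': np.float64(-2.11)}
```

{"fn": "send_rows", "kwargs": {"series": [{"ax": 0,"ay": 0,"az": 0,"dx": 0,"dy": 0,"dz": -2,"hand": 1},{"ax": 0,"ay": 0,"az": 0,"dx": 0,"dy": 0,"dz": -5,"hand": 1},{"ax": 0,"ay": 0,"az": 0,"dx": 0,"dy": 0,"dz": -8,"hand": 1},{"ax": 0,"ay": 0,"az": 0,"dx": 0,"dy": 0,"dz": -10,"hand": 1},{"ax": 0,"ay": 0,"az": 0,"dx": 0,"dy": 0,"dz": -10,"hand": 1}]}}

```text
clock: 21.3
eef_pos: [661.4, 68.5, 134.0]
tool_rot: [3.141, -0.006, 0.266]
force: [0.3, 0.4, -0.9]
width: 10.5
gripper_force: 60.1
```

{"fn": "send_rows", "kwargs": {"series": [{"ax": 0,"ay": 0,"az": -0.14,"dx": -1.7,"dy": 0.9,"dz": 0,"hand": 1},{"ax": 0,"ay": 0,"az": -0.28,"dx": -3.4,"dy": 1.8,"dz": 0,"hand": 1},{"ax": 0,"ay": 0,"az": -0.42,"dx": -5.1,"dy": 2.6,"dz": 0,"hand": 1},{"ax": 0,"ay": 0,"az": -0.56,"dx": -6.8,"dy": 3.5,"dz": 0,"hand": 1},{"ax": 0,"ay": 0,"az": -0.7,"dx": -8.5,"dy": 4.4,"dz": 0,"hand": 1},{"ax": 0,"ay": 0,"az": -0.84,"dx": -10.2,"dy": 5.2,"dz": 0,"hand": 1},{"ax": 0,"ay": 0,"az": -0.98,"dx": -11.9,"dy": 6.1,"dz": 0,"hand": 1},{"ax": 0,"ay": 0,"az": -1.12,"dx": -13.6,"dy": 7,"dz": 0,"hand": 1},{"ax": 0,"ay": 0,"az": -1.26,"dx": -15.3,"dy": 7.8,"dz": 0,"hand": 1},{"ax": 0,"ay": 0,"az": -1.4,"dx": -17,"dy": 8.7,"dz": 0,"hand": 1}]}}

```text
clock: 22.3
eef_pos: [516.5, -60.6, 129.8]
tool_rot: [-3.139, -0.001, 1.672]
force: [-0.9, -0.9, -1.0]
width: 10.6
gripper_force: 60.1
```

```bash
python3 - <<'E'
from h import *
n=now();t=place(-8.5,145,71.5,132,-.3);print(n.round(3),np.round(t,3),plan(n,t),read_state()['qpos'].round(2))
E
```

```text
[516.531 -60.598 129.751   1.672] [ 449.155 -123.791  132.       2.376] {'dx': np.float64(-5.61), 'dy': np.float64(-7.34), 'dz': np.float64(-0.22), 'az': np.float64(-0.704)} [ 0.37  0.63 -0.45  1.96  0.44  0.65 -0.27]
```

{"fn": "send_rows", "kwargs": {"series": [{"ax": 0,"ay": 0,"az": -0.14,"dx": -1.1,"dy": -1.5,"dz": 0,"hand": 1},{"ax": 0,"ay": 0,"az": -0.28,"dx": -2.2,"dy": -3,"dz": 0,"hand": 1},{"ax": 0,"ay": 0,"az": -0.42,"dx": -3.4,"dy": -4.5,"dz": 0,"hand": 1},{"ax": 0,"ay": 0,"az": -0.56,"dx": -4.5,"dy": -5.9,"dz": 0,"hand": 1},{"ax": 0,"ay": 0,"az": -0.7,"dx": -5.6,"dy": -7.3,"dz": 0,"hand": 1},{"ax": 0,"ay": 0,"az": -0.7,"dx": -5.6,"dy": -7.3,"dz": 0,"hand": 1},{"ax": 0,"ay": 0,"az": -0.7,"dx": -5.6,"dy": -7.3,"dz": 0,"hand": 1},{"ax": 0,"ay": 0,"az": -0.7,"dx": -5.6,"dy": -7.3,"dz": 0,"hand": 1}]}}

```text
clock: 23.1
eef_pos: [451.7, -122.1, 130.8]
tool_rot: [3.14, -0.0, 2.365]
force: [0.1, -0.4, 0.1]
width: 10.2
gripper_force: 60.1
```

```bash
python3 - <<'E'
from h import *
T=cam("top");S=cam("side")
n=now();t=place(-8.5,145,71.5,50,-.3);print(n.round(3),np.round(t,3),plan(n,t),read_state()['width'])
p=(n[0]-71.5*np.cos(n[3]),n[1]-71.5*np.sin(n[3]),n[3]);L=panlines('c',p,n[2]-32.2)
cv2.imwrite("pics/c1.png",hcat(crop(T,L,(250,150,390,290),2.8),crop(S,L,(250,60,390,220),2.8)))
E
```

```text
[ 451.631 -122.15   130.914    2.366] [ 449.155 -123.791   50.       2.376] {'dx': np.float64(0.06), 'dy': np.float64(-0.29), 'dz': np.float64(8.09), 'az': np.float64(-0.01)} 10.248345630559053
```

View pics/c1.png

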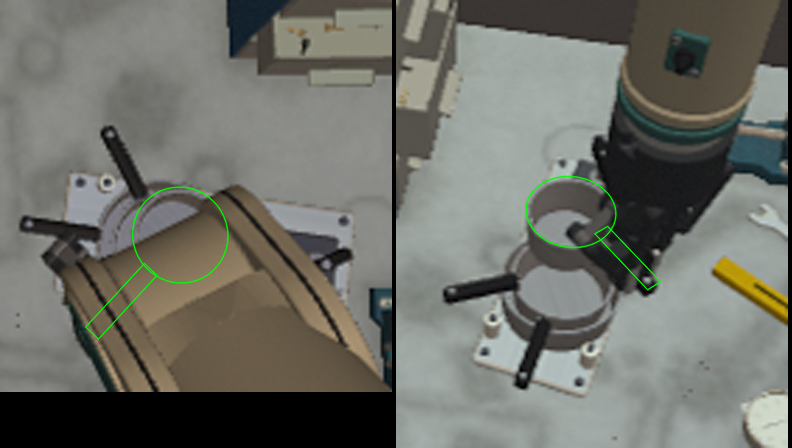

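C is held level above the nest and the prediction matches in the side view. Lowering it.

{"fn": "send_rows", "kwargs": {"series": [{"ax": 0,"ay": 0,"az": -0.01,"dx": 0.05,"dy": -0.25,"dz": 2.5,"hand": 1},{"ax": 0,"ay": 0,"az": -0.01,"dx": 0.05,"dy": -0.25,"dz": 5,"hand": 1},{"ax": 0,"ay": 0,"az": -0.01,"dx": 0.05,"dy": -0.25,"dz": 7,"hand": 1},{"ax": 0,"ay": 0,"az": -0.01,"dx": 0.05,"dy": -0.25,"dz": 7.8,"hand": 1},{"ax": 0,"ay": 0,"az": -0.01,"dx": 0.05,"dy": -0.25,"dz": 7.9,"hand": 1},{"ax": 0,"ay": 0,"az": -0.01,"dx": 0.05,"dy": -0.25,"dz": 7.9,"hand": 1},{"ax": 0,"ay": 0,"az": -0.01,"dx": 0.05,"dy": -0.25,"dz": 7.9,"hand": 1}]}}

```text
clock: 23.9
eef_pos: [449.6, -124.5, 52.7]
tool_rot: [3.141, 0.001, 2.376]
force: [0.1, 0.1, -1.0]
width: 10.7
gripper_force: 60.0
```

{"fn": "send_rows", "kwargs": {"series": [{"ax": 0,"ay": 0,"az": 0,"dx": 0,"dy": 0,"dz": 0.15,"hand": 1},{"ax": 0,"ay": 0,"az": 0,"dx": 0,"dy": 0,"dz": 0.25,"hand": 1},{"ax": 0,"ay": 0,"az": 0,"dx": 0,"dy": 0,"dz": 0.25,"hand": 1}]}}

```text
clock: 24.2
eef_pos: [448.8, -124.7, 49.6]
tool_rot: [3.142, 0.0, 2.375]
force: [-0.3, 0.4, -0.9]
width: 10.2
gripper_force: 60.0
```

{"fn": "send_rows", "kwargs": {"series": [{"ax": 0,"ay": 0,"az": 0,"dx": 0,"dy": 0,"dz": 0.15,"hand": 1},{"ax": 0,"ay": 0,"az": 0,"dx": 0,"dy": 0,"dz": 0.15,"hand": 1},{"ax": 0,"ay": 0,"az": 0,"dx": 0,"dy": 0,"dz": 0.15,"hand": 1}]}}

```text
clock: 24.5
eef_pos: [448.8, -124.4, 48.3]
tool_rot: [-3.142, 0.0, 2.376]
force: [-0.9, 0.4, 4.6]
width: 10.1
gripper_force: 60.9
```

{"fn": "send_rows", "kwargs": {"series": [{"ax": 0,"ay": 0,"az": 0,"dx": 0,"dy": 0,"dz": 0,"hand": 0.7},{"ax": 0,"ay": 0,"az": 0,"dx": 0,"dy": 0,"dz": 0,"hand": 0.5},{"ax": 0,"ay": 0,"az": 0,"dx": 0,"dy": 0,"dz": 0,"hand": 0.5},{"ax": 0,"ay": 0,"az": 0,"dx": 0,"dy": 0,"dz": -2,"hand": 0.5},{"ax": 0,"ay": 0,"az": 0,"dx": 0,"dy": 0,"dz": -5,"hand": 0.5},{"ax": 0,"ay": 0,"az": 0,"dx": 0,"dy": 0,"dz": -8,"hand": 0.3},{"ax": 0,"ay": 0,"az": 0,"dx": 0,"dy": 0,"dz": -10.2,"hand": 0},{"ax": 0,"ay": 0,"az": 0,"dx": 0,"dy": 0,"dz": -10.2,"hand": 0}]}}

```text
clock: 25.3
eef_pos: [450.6, -124.8, 152.2]
tool_rot: [3.139, 0.005, 2.375]
force: [-0.2, 0.2, 0.1]
width: 83.8
gripper_force: 0.0
```

{"fn": "send_rows", "kwargs": {"series": [{"ax": 0,"ay": 0,"az": 0.15,"dx": 1,"dy": 1.6,"dz": 0,"hand": 0},{"ax": 0,"ay": 0,"az": 0.3,"dx": 2,"dy": 3.2,"dz": 0,"hand": 0},{"ax": 0,"ay": 0,"az": 0.45,"dx": 3,"dy": 4.8,"dz": 0,"hand": 0},{"ax": 0,"ay": 0,"az": 0.6,"dx": 4,"dy": 6.4,"dz": 0,"hand": 0},{"ax": 0,"ay": 0,"az": 0.75,"dx": 5,"dy": 8,"dz": 0,"hand": 0},{"ax": 0,"ay": 0,"az": 0.9,"dx": 6,"dy": 9.6,"dz": 0,"hand": 0},{"ax": 0,"ay": 0,"az": 1.04,"dx": 7,"dy": 11.2,"dz": 0,"hand": 0},{"ax": 0,"ay": 0,"az": 1.18,"dx": 8,"dy": 12.8,"dz": 0,"hand": 0},{"ax": 0,"ay": 0,"az": 1.32,"dx": 9,"dy": 14.4,"dz": 0,"hand": 0},{"ax": 0,"ay": 0,"az": 1.46,"dx": 10,"dy": 16,"dz": 0,"hand": 0}]}}

```text
clock: 26.3
eef_pos: [487.2, 60.6, 148.9]
tool_rot: [-3.141, 0.002, 0.91]
force: [0.2, 0.5, -0.4]
width: 85.4
gripper_force: 0.0
```

```bash
python3 - <<'E'
from h import *
T=cam("top");S=cam("side")
n=now();print(n.round(3))
d=fit([S],lambda p:panlines('d',p),[418.1,48,.25],[4,4,.05]);print(d.round(3),fit([T],lambda p:panlines('d',p),[418.1,47,.25],[4,4,.05]).round(3))
print(plan(n,(485.9,63.4,100,.247)))
E
```

```text
[487.699  62.97  149.205   0.919]
[4.18786e+02 4.75310e+01 2.91000e-01] [4.19305e+02 4.67710e+01 1.97000e-01]
{'dx': np.float64(-0.07), 'dy': np.float64(-0.17), 'dz': np.float64(4.92), 'az': np.float64(0.672)}
```

D is still in place. Finishing the turn and descending on its handle.

{"fn": "send_rows", "kwargs": {"series": [{"ax": 0,"ay": 0,"az": 0.15,"dx": -0.1,"dy": -0.1,"dz": 1,"hand": 0},{"ax": 0,"ay": 0,"az": 0.3,"dx": -0.1,"dy": -0.1,"dz": 2,"hand": 0},{"ax": 0,"ay": 0,"az": 0.45,"dx": -0.1,"dy": -0.1,"dz": 3,"hand": 0},{"ax": 0,"ay": 0,"az": 0.6,"dx": -0.1,"dy": -0.1,"dz": 4,"hand": 0},{"ax": 0,"ay": 0,"az": 0.67,"dx": -0.1,"dy": -0.1,"dz": 5,"hand": 0},{"ax": 0,"ay": 0,"az": 0.67,"dx": -0.1,"dy": -0.1,"dz": 8,"hand": 0},{"ax": 0,"ay": 0,"az": 0.67,"dx": -0.1,"dy": -0.1,"dz": 11.8,"hand": 0},{"ax": 0,"ay": 0,"az": 0.67,"dx": -0.1,"dy": -0.1,"dz": 11.8,"hand": 0},{"ax": 0,"ay": 0,"az": 0.67,"dx": -0.1,"dy": -0.1,"dz": 11.8,"hand": 0.3},{"ax": 0,"ay": 0,"az": 0.67,"dx": -0.1,"dy": -0.1,"dz": 11.8,"hand": 0.6}]}}

```text
clock: 27.4
eef_pos: [487.0, 59.5, 33.2]
tool_rot: [3.141, -0.002, 0.246]
force: [-0.1, 0.4, -0.7]
width: 58.7
gripper_force: 0.0
```

{"fn": "send_rows", "kwargs": {"series": [{"ax": 0,"ay": 0,"az": 0,"dx": 0,"dy": 0,"dz": 0,"hand": 0.8},{"ax": 0,"ay": 0,"az": 0,"dx": 0,"dy": 0,"dz": 0,"hand": 1},{"ax": 0,"ay": 0,"az": 0,"dx": 0,"dy": 0,"dz": 0,"hand": 1},{"ax": 0,"ay": 0,"az": 0,"dx": 0,"dy": 0,"dz": 0,"hand": 1}]}}

```text
clock: 27.8
eef_pos: [486.9, 60.0, 32.7]
tool_rot: [3.141, -0.002, 0.246]
force: [0.5, -0.4, 4.0]
width: 10.1
gripper_force: 61.3
```

```bash
python3 - <<'E'
from h import *
T=cam("top");S=cam("side")
n=now();print(n.round(3),read_state()['width'])
for v in([T],[S],[T,S]):print(fit(v,lambda p:[circ(p[0],p[1],36,25)],[419,47],[3,3]).round(1))
t=place(-8.5,200,68.5,135,-.3);print(np.round(t,3),plan(n,t))
cv2.imwrite("pics/d0.png",hcat(crop(T,[],(250,170,390,290),2.8),crop(S,[],(200,80,390,270),2)))
E
```

```text
[4.87047e+02 6.00040e+01 3.25510e+01 2.46000e-01] 10.840624610533071
[417.6  51.7]
[418.7  46.8]
[419.   46.4]
[ 433.477 -186.562  135.       3.336] {'dx': np.float64(-11.2), 'dy': np.float64(22.61), 'dz': np.float64(-10.24), 'az': np.float64(-3.09)}
```

View pics/d0.png

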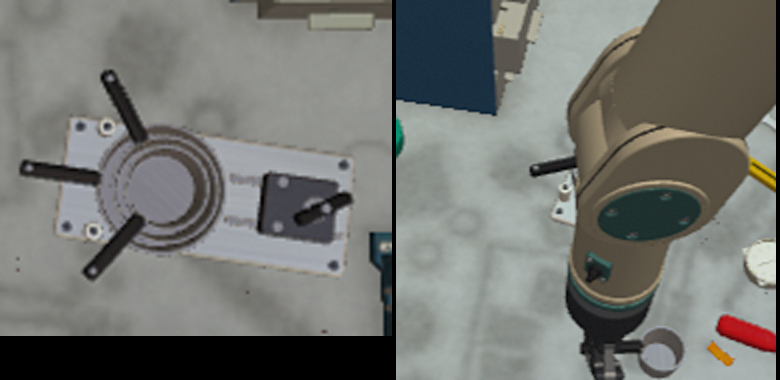

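All three nested pans are concentric and their handles well fanned. Lifting D and swinging it over.

{"fn": "send_rows", "kwargs": {"series": [{"ax": 0,"ay": 0,"az": 0,"dx": 0,"dy": 0,"dz": -3,"hand": 1},{"ax": 0,"ay": 0,"az": 0,"dx": 0,"dy": 0,"dz": -6,"hand": 1},{"ax": 0,"ay": 0,"az": 0,"dx": 0,"dy": 0,"dz": -9,"hand": 1},{"ax": 0,"ay": 0,"az": -0.14,"dx": -0.5,"dy": 1,"dz": -10.3,"hand": 1},{"ax": 0,"ay": 0,"az": -0.28,"dx": -1,"dy": 2,"dz": -10.3,"hand": 1},{"ax": 0,"ay": 0,"az": -0.42,"dx": -1.5,"dy": 3,"dz": -10.3,"hand": 1},{"ax": 0,"ay": 0,"az": -0.56,"dx": -2,"dy": 4,"dz": -10.3,"hand": 1},{"ax": 0,"ay": 0,"az": -0.7,"dx": -2.5,"dy": 5,"dz": -10.3,"hand": 1},{"ax": 0,"ay": 0,"az": -0.84,"dx": -3,"dy": 6,"dz": -10.3,"hand": 1},{"ax": 0,"ay": 0,"az": -0.98,"dx": -3.5,"dy": 7,"dz": -10.3,"hand": 1}]}}

```text
clock: 28.9
eef_pos: [468.7, -16.9, 134.7]
tool_rot: [-3.141, 0.0, 1.232]
force: [-0.3, -0.3, -1.0]
width: 10.6
gripper_force: 60.8
```

```bash
python3 - <<'E'
from h import *
n=now();t=place(-8.5,200,69.3,135,-.3);print(n.round(3),np.round(t,3),plan(n,t),read_state()['width'])
E
```

```text
[468.671 -16.925 134.686   1.232] [ 432.692 -186.716  135.       3.336] {'dx': np.float64(-17.21), 'dy': np.float64(2.26), 'dz': np.float64(-0.03), 'az': np.float64(-2.104)} 10.551666946781456
```

{"fn": "send_rows", "kwargs": {"series": [{"ax": 0,"ay": 0,"az": -0.14,"dx": -1.2,"dy": 0.15,"dz": 0,"hand": 1},{"ax": 0,"ay": 0,"az": -0.28,"dx": -2.4,"dy": 0.3,"dz": 0,"hand": 1},{"ax": 0,"ay": 0,"az": -0.42,"dx": -3.6,"dy": 0.5,"dz": 0,"hand": 1},{"ax": 0,"ay": 0,"az": -0.56,"dx": -4.8,"dy": 0.6,"dz": 0,"hand": 1},{"ax": 0,"ay": 0,"az": -0.7,"dx": -6,"dy": 0.8,"dz": 0,"hand": 1},{"ax": 0,"ay": 0,"az": -0.84,"dx": -7.2,"dy": 0.9,"dz": 0,"hand": 1},{"ax": 0,"ay": 0,"az": -0.98,"dx": -8.4,"dy": 1.1,"dz": 0,"hand": 1},{"ax": 0,"ay": 0,"az": -1.12,"dx": -9.6,"dy": 1.2,"dz": 0,"hand": 1},{"ax": 0,"ay": 0,"az": -1.26,"dx": -10.8,"dy": 1.4,"dz": 0,"hand": 1},{"ax": 0,"ay": 0,"az": -1.4,"dx": -12,"dy": 1.6,"dz": 0,"hand": 1}]}}

```text
clock: 29.9
eef_pos: [443.0, -135.3, 134.6]
tool_rot: [-3.141, -0.001, 2.632]
force: [0.2, -0.1, -1.0]
width: 10.4
gripper_force: 60.8
```

```bash
python3 - <<'E'
from h import *
n=now();t=place(-8.5,200,69.3,135,-.3);print(n.round(3),np.round(t,3),plan(n,t),read_state()['width'])
E
```

```text
[ 443.024 -135.319  134.642    2.632] [ 432.692 -186.716  135.       3.336] {'dx': np.float64(-1.61), 'dy': np.float64(-4.99), 'dz': np.float64(-0.04), 'az': np.float64(-0.704)} 10.390182085579642
```

{"fn": "send_rows", "kwargs": {"series": [{"ax": 0,"ay": 0,"az": -0.14,"dx": -0.3,"dy": -1,"dz": 0,"hand": 1},{"ax": 0,"ay": 0,"az": -0.28,"dx": -0.6,"dy": -2,"dz": 0,"hand": 1},{"ax": 0,"ay": 0,"az": -0.42,"dx": -1,"dy": -3,"dz": 0,"hand": 1},{"ax": 0,"ay": 0,"az": -0.56,"dx": -1.3,"dy": -4,"dz": 0,"hand": 1},{"ax": 0,"ay": 0,"az": -0.7,"dx": -1.6,"dy": -5,"dz": 0,"hand": 1},{"ax": 0,"ay": 0,"az": -0.7,"dx": -1.6,"dy": -5,"dz": 0,"hand": 1},{"ax": 0,"ay": 0,"az": -0.7,"dx": -1.6,"dy": -5,"dz": 0,"hand": 1},{"ax": 0,"ay": 0,"az": -0.7,"dx": -1.6,"dy": -5,"dz": 0,"hand": 1}]}}

```text
clock: 30.7
eef_pos: [433.0, -185.5, 134.9]
tool_rot: [3.141, 0.0, -2.959]
force: [-0.3, 0.2, -0.8]
width: 10.3
gripper_force: 60.6
```

```bash
python3 - <<'E'
from h import *
T=cam("top");S=cam("side")
n=now();t=place(-8.5,200,69.3,53,-.3);print(n.round(3),np.round(t,3),plan(n,t),read_state()['width'],read_state()['qpos'].round(2))
p=(n[0]-69.3*np.cos(n[3]),n[1]-69.3*np.sin(n[3]),n[3]);L=panlines('d',p,n[2]-32.5)
cv2.imwrite("pics/d1.png",hcat(crop(T,L,(250,150,390,290),2.8),crop(S,L,(250,60,390,220),2.8)))
E
```

```text
[ 433.197 -185.546  135.073   -2.958] [ 432.692 -186.716   53.       3.336] {'dx': np.float64(0.07), 'dy': np.float64(-0.11), 'dz': np.float64(8.21), 'az': np.float64(-6.293)} 10.04109701148894 [ 0.97  0.71 -0.96  2.08  0.84  0.8   1.24]
```

View pics/d1.png

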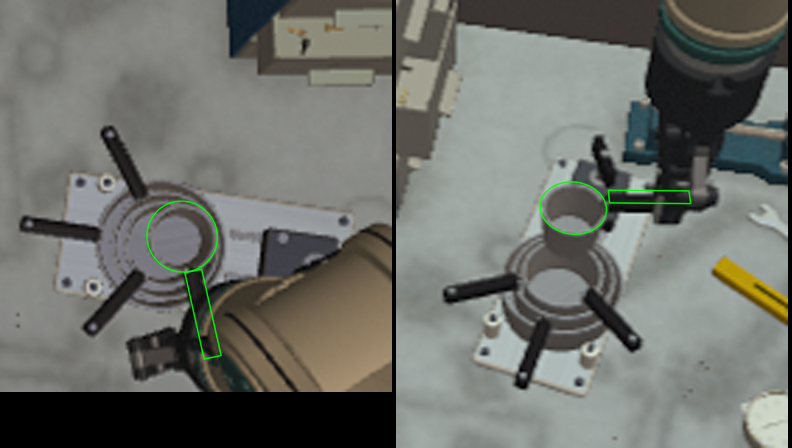

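D is level and aligned with the nest in both views. Lowering it.

{"fn": "send_rows", "kwargs": {"series": [{"ax": 0,"ay": 0,"az": 0,"dx": 0.05,"dy": -0.1,"dz": 2.5,"hand": 1},{"ax": 0,"ay": 0,"az": 0,"dx": 0.05,"dy": -0.1,"dz": 5,"hand": 1},{"ax": 0,"ay": 0,"az": 0,"dx": 0.05,"dy": -0.1,"dz": 7,"hand": 1},{"ax": 0,"ay": 0,"az": 0,"dx": 0.05,"dy": -0.1,"dz": 7.9,"hand": 1},{"ax": 0,"ay": 0,"az": 0,"dx": 0.05,"dy": -0.1,"dz": 8,"hand": 1},{"ax": 0,"ay": 0,"az": 0,"dx": 0.05,"dy": -0.1,"dz": 8,"hand": 1},{"ax": 0,"ay": 0,"az": 0,"dx": 0.05,"dy": -0.1,"dz": 8,"hand": 1}]}}

```text
clock: 31.5
eef_pos: [433.4, -187.3, 55.8]
tool_rot: [-3.141, 0.001, -2.957]
force: [1.0, 0.4, -1.0]
width: 10.5
gripper_force: 60.8
```

{"fn": "send_rows", "kwargs": {"series": [{"ax": 0,"ay": 0,"az": 0,"dx": 0,"dy": 0,"dz": 0.15,"hand": 1},{"ax": 0,"ay": 0,"az": 0,"dx": 0,"dy": 0,"dz": 0.2,"hand": 1},{"ax": 0,"ay": 0,"az": 0,"dx": 0,"dy": 0,"dz": 0.2,"hand": 1}]}}

```text
clock: 31.8
eef_pos: [432.7, -187.5, 53.1]
tool_rot: [-3.141, 0.0, -2.958]
force: [0.5, -0.7, 0.2]
width: 10.5
gripper_force: 60.8
```

{"fn": "send_rows", "kwargs": {"series": [{"ax": 0,"ay": 0,"az": 0,"dx": 0,"dy": 0,"dz": 0.15,"hand": 1},{"ax": 0,"ay": 0,"az": 0,"dx": 0,"dy": 0,"dz": 0.15,"hand": 1},{"ax": 0,"ay": 0,"az": 0,"dx": 0,"dy": 0,"dz": 0.15,"hand": 1}]}}

```text
clock: 32.1
eef_pos: [432.6, -187.5, 51.7]
tool_rot: [-3.141, -0.0, -2.957]
force: [-2.9, 0.4, 4.0]
width: 10.5
gripper_force: 61.5
```

{"fn": "send_rows", "kwargs": {"series": [{"ax": 0,"ay": 0,"az": 0,"dx": 0,"dy": 0,"dz": 0,"hand": 0.7},{"ax": 0,"ay": 0,"az": 0,"dx": 0,"dy": 0,"dz": 0,"hand": 0.5},{"ax": 0,"ay": 0,"az": 0,"dx": 0,"dy": 0,"dz": 0,"hand": 0.5},{"ax": 0,"ay": 0,"az": 0,"dx": 0,"dy": 0,"dz": -2,"hand": 0.5},{"ax": 0,"ay": 0,"az": 0,"dx": 0,"dy": 0,"dz": -5,"hand": 0.5},{"ax": 0,"ay": 0,"az": 0,"dx": 0,"dy": 0,"dz": -8,"hand": 0.3},{"ax": 0,"ay": 0,"az": 0,"dx": 0,"dy": 0,"dz": -10,"hand": 0.3},{"ax": 0,"ay": 0,"az": 0,"dx": 0,"dy": 0,"dz": -10,"hand": 0.3}]}}

```text
clock: 32.9
eef_pos: [434.4, -187.5, 153.6]
tool_rot: [-3.139, 0.004, -2.958]
force: [-0.2, -0.5, -1.2]
width: 59.6
gripper_force: 0.0
```

{"fn": "send_rows", "kwargs": {"series": [{"ax": 0,"ay": 0,"az": 0.15,"dx": -0.3,"dy": -1.2,"dz": 0,"hand": 0.3},{"ax": 0,"ay": 0,"az": 0.3,"dx": -0.6,"dy": -2.4,"dz": 0,"hand": 0.3},{"ax": 0,"ay": 0,"az": 0.45,"dx": -0.9,"dy": -3.6,"dz": 0,"hand": 0.3},{"ax": 0,"ay": 0,"az": 0.6,"dx": -1.2,"dy": -4.8,"dz": 0,"hand": 0.3},{"ax": 0,"ay": 0,"az": 0.75,"dx": -1.6,"dy": -6,"dz": 0,"hand": 0.3},{"ax": 0,"ay": 0,"az": 0.9,"dx": -2,"dy": -7.2,"dz": 0,"hand": 0.3},{"ax": 0,"ay": 0,"az": 1.05,"dx": -2.3,"dy": -8.4,"dz": 0,"hand": 0.3},{"ax": 0,"ay": 0,"az": 1.2,"dx": -2.6,"dy": -9.8,"dz": 0,"hand": 0.3},{"ax": 0,"ay": 0,"az": 1.34,"dx": -2.9,"dy": -11.3,"dz": 0,"hand": 0.3},{"ax": 0,"ay": 0,"az": 1.34,"dx": -2.9,"dy": -11.3,"dz": 0,"hand": 0.3}]}}

```text
clock: 33.9
eef_pos: [481.8, -295.0, 150.3]
tool_rot: [-3.14, 0.001, 1.983]
force: [-0.8, -0.3, -0.6]
width: 59.8
gripper_force: 0.0
```

```bash
python3 - <<'E'
from h import *
T=cam("top");S=cam("side")
n=now();k=loc(s0,[0,-130,0])[0];print(n.round(3),k,plan(n,(k[0],k[1],42,1.98)))
cv2.imwrite("pics/n1.png",hcat(crop(T,[],(250,150,390,290),2.8),crop(S,[],(250,60,390,220),2.8)))
E
```

```text
[ 481.256 -292.364  150.551    1.989] [ 482.23058709 -293.441499     10.        ] {'dx': np.float64(-0.14), 'dy': np.float64(0.05), 'dz': np.float64(10.86), 'az': np.float64(0.009)}
```

View pics/n1.png

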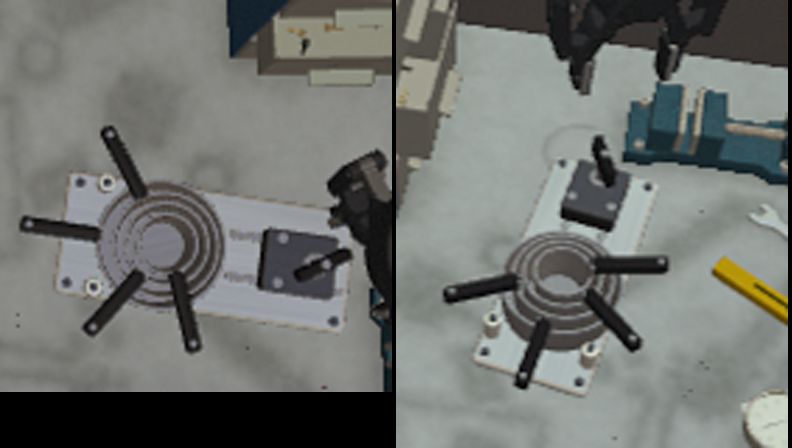

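All four pans are nested and level with their handles fanned (top crop tips at (110,135), (25,223), (92,328), (193,347)). Now I grip the knob, which is still in its free position.

{"fn": "send_rows", "kwargs": {"series": [{"ax": 0,"ay": 0,"az": 0,"dx": -0.15,"dy": 0.05,"dz": 4,"hand": 0.3},{"ax": 0,"ay": 0,"az": 0,"dx": -0.15,"dy": 0.05,"dz": 8,"hand": 0.3},{"ax": 0,"ay": 0,"az": 0,"dx": -0.15,"dy": 0.05,"dz": 10.8,"hand": 0.3},{"ax": 0,"ay": 0,"az": 0,"dx": -0.15,"dy": 0.05,"dz": 10.8,"hand": 0.3},{"ax": 0,"ay": 0,"az": 0,"dx": -0.15,"dy": 0.05,"dz": 10.8,"hand": 0.5},{"ax": 0,"ay": 0,"az": 0,"dx": -0.15,"dy": 0.05,"dz": 10.8,"hand": 0.8},{"ax": 0,"ay": 0,"az": 0,"dx": -0.15,"dy": 0.05,"dz": 10.8,"hand": 1},{"ax": 0,"ay": 0,"az": 0,"dx": -0.15,"dy": 0.05,"dz": 10.8,"hand": 1},{"ax": 0,"ay": 0,"az": 0,"dx": -0.15,"dy": 0.05,"dz": 10.8,"hand": 1}]}}

```text
clock: 34.9
eef_pos: [482.8, -294.7, 45.1]
tool_rot: [-3.141, 0.001, 1.985]
force: [-2.6, 0.5, 6.0]
width: 8.5
gripper_force: 60.1
```

```bash
python3 - <<'E'
from h import *
n=now();s=read_state();print(n.round(3),s['width'],s['force'].round(1))
d=loc((0,0,-.155),[0,28,0])[0];print(plan(n,(n[0]+d[0],n[1]+d[1],n[2],n[3])))
E
```

```text
[ 482.756 -294.747   45.077    1.985] 8.463300329641562 [-2.6  0.5  6. ]
{'dx': np.float64(2.36), 'dy': np.float64(1.51), 'dz': np.float64(-0.0), 'az': np.float64(0.0)}
```

{"fn": "send_rows", "kwargs": {"series": [{"ax": 0,"ay": 0,"az": 0,"dx": 0.34,"dy": 0.22,"dz": 0,"hand": 1},{"ax": 0,"ay": 0,"az": 0,"dx": 0.67,"dy": 0.43,"dz": 0,"hand": 1},{"ax": 0,"ay": 0,"az": 0,"dx": 1.01,"dy": 0.65,"dz": 0,"hand": 1},{"ax": 0,"ay": 0,"az": 0,"dx": 1.35,"dy": 0.86,"dz": 0,"hand": 1},{"ax": 0,"ay": 0,"az": 0,"dx": 1.69,"dy": 1.08,"dz": 0,"hand": 1},{"ax": 0,"ay": 0,"az": 0,"dx": 2.02,"dy": 1.29,"dz": 0,"hand": 1},{"ax": 0,"ay": 0,"az": 0,"dx": 2.19,"dy": 1.4,"dz": 0,"hand": 1},{"ax": 0,"ay": 0,"az": 0,"dx": 2.36,"dy": 1.51,"dz": 0,"hand": 1},{"ax": 0,"ay": 0,"az": 0,"dx": 2.36,"dy": 1.51,"dz": 0,"hand": 1}]}}

```text
clock: 35.8
eef_pos: [487.3, -267.0, 45.1]
tool_rot: [-3.141, 0.002, 1.986]
force: [-1.8, 0.4, 7.1]
width: 9.0
gripper_force: 60.1
```

{"fn": "send_rows", "kwargs": {"series": [{"ax": 0,"ay": 0,"az": 0,"dx": 0.08,"dy": 0.05,"dz": 0,"hand": 1},{"ax": 0,"ay": 0,"az": 0,"dx": 0.17,"dy": 0.11,"dz": 0,"hand": 1},{"ax": 0,"ay": 0,"az": 0,"dx": 0.25,"dy": 0.16,"dz": 0,"hand": 1},{"ax": 0,"ay": 0,"az": 0,"dx": 0.34,"dy": 0.22,"dz": 0,"hand": 1},{"ax": 0,"ay": 0,"az": 0,"dx": 0.42,"dy": 0.27,"dz": 0,"hand": 1},{"ax": 0,"ay": 0,"az": 0,"dx": 0.5,"dy": 0.32,"dz": 0,"hand": 1},{"ax": 0,"ay": 0,"az": 0,"dx": 0.5,"dy": 0.32,"dz": 0,"hand": 1}]}}

```text
clock: 36.5
eef_pos: [488.2, -261.5, 45.1]
tool_rot: [-3.141, 0.002, 1.985]
force: [-3.0, 0.7, 7.0]
width: 8.8
gripper_force: 60.1
```

```bash
python3 - <<'E'
from h import *
T=cam("top");S=cam("side");n=now();s=read_state();print(n.round(3),s['width'],s['force'].round(1))
st=np.hypot(n[0]-482.756,n[1]+294.747);print("travel",st)
for v in([T],[S],[T,S]):print(fit(v,lambda p:panlines('a',p,10),[500,-165,1.41],[3,3,.03]).round(2))
E
```

```text
[ 488.16  -261.516   45.074    1.985] 8.720457427311372 [-2.8 -0.7  6.8]
travel 33.667226370122215
[ 498.42 -171.21    1.4 ]
[ 500.48 -168.58    1.42]
[ 498.69 -171.22    1.4 ]
```

{"fn": "send_rows", "kwargs": {"series": [{"ax": 0,"ay": 0,"az": 0,"dx": 0.08,"dy": 0.05,"dz": 0,"hand": 1},{"ax": 0,"ay": 0,"az": 0,"dx": 0.17,"dy": 0.11,"dz": 0,"hand": 1},{"ax": 0,"ay": 0,"az": 0,"dx": 0.25,"dy": 0.16,"dz": 0,"hand": 1},{"ax": 0,"ay": 0,"az": 0,"dx": 0.25,"dy": 0.16,"dz": 0,"hand": 1}]}}

```text
clock: 37.0
eef_pos: [488.4, -260.0, 45.1]
tool_rot: [-3.14, 0.004, 1.985]
force: [-3.1, -1.7, 5.9]
width: 9.0
gripper_force: 60.0
```

```bash
python3 - <<'E'
from h import *
T=cam("top");S=cam("side");n=now();s=read_state();print(n.round(3),s['width'],s['force'].round(1))
st=np.hypot(n[0]-482.756,n[1]+294.747);print("travel",st)
for v in([T],[S],[T,S]):print(fit(v,lambda p:panlines('a',p,10),[500,-165,1.41],[3,3,.03]).round(2))
E
```

```text
[ 488.38  -260.01    45.075    1.985] 8.688125295623598 [-2.5 -2.7  6.3]
travel 35.188812322286516
[ 498.76 -170.99    1.4 ]
[ 500.47 -168.46    1.41]
[ 498.98 -170.12    1.4 ]
```

The stop is against the pan: back-force is rising and the nest is sliding slightly. Turning the clamp knob clockwise with a light forward bias.

{"fn": "send_rows", "kwargs": {"series": [{"ax": 0,"ay": 0,"az": 0.13,"dx": 0.1,"dy": 0,"dz": 0,"hand": 1},{"ax": 0,"ay": 0,"az": 0.26,"dx": 0.15,"dy": 0,"dz": 0,"hand": 1},{"ax": 0,"ay": 0,"az": 0.39,"dx": 0.15,"dy": -0.05,"dz": 0,"hand": 1},{"ax": 0,"ay": 0,"az": 0.52,"dx": 0.15,"dy": -0.05,"dz": 0,"hand": 1},{"ax": 0,"ay": 0,"az": 0.65,"dx": 0.15,"dy": -0.05,"dz": 0,"hand": 1},{"ax": 0,"ay": 0,"az": 0.78,"dx": 0.15,"dy": -0.05,"dz": 0,"hand": 1},{"ax": 0,"ay": 0,"az": 0.91,"dx": 0.15,"dy": -0.05,"dz": 0,"hand": 1},{"ax": 0,"ay": 0,"az": 1.04,"dx": 0.15,"dy": -0.05,"dz": 0,"hand": 1},{"ax": 0,"ay": 0,"az": 1.15,"dx": 0.15,"dy": -0.05,"dz": 0,"hand": 1},{"ax": 0,"ay": 0,"az": 1.15,"dx": 0.15,"dy": -0.05,"dz": 0,"hand": 1}]}}

```text
clock: 38.1
eef_pos: [487.8, -258.3, 45.2]
tool_rot: [3.139, 0.001, 0.833]
force: [-1.7, -2.4, 6.3]
width: 9.1
gripper_force: 59.9
```

{"fn": "send_rows", "kwargs": {"series": [{"ax": 0,"ay": 0,"az": 0.06,"dx": 0,"dy": 0,"dz": 0,"hand": 1},{"ax": 0,"ay": 0,"az": 0.06,"dx": 0,"dy": 0,"dz": 0,"hand": 1},{"ax": 0,"ay": 0,"az": 0.06,"dx": 0,"dy": 0,"dz": 0,"hand": 1}]}}

```text
clock: 38.4
eef_pos: [487.7, -258.2, 45.2]
tool_rot: [3.139, 0.001, 0.778]
force: [-1.7, -1.9, 5.0]
width: 8.8
gripper_force: 60.7
```

```bash
python3 - <<'E'
from h import *
s=read_state();print(now().round(3),s['width'],s['gripper_force'],s['force'].round(1),s['torque'].round(2))
T=cam("top");print(fit([T],lambda p:panlines('a',p,10),[500,-165,1.41],[3,3,.03]).round(2))
E
```

```text
[ 487.689 -258.233   45.155    0.778] 8.797338520894794 60.69041890790686 [-1.7 -1.9  5. ] [-0.68  0.51  0.6 ]
[ 499.53 -169.04    1.41]
```

{"fn": "send_rows", "kwargs": {"series": [{"ax": 0,"ay": 0,"az": -0.01,"dx": 0,"dy": 0,"dz": 0,"hand": 0.8},{"ax": 0,"ay": 0,"az": -0.01,"dx": 0,"dy": 0,"dz": 0,"hand": 0.6},{"ax": 0,"ay": 0,"az": -0.01,"dx": 0,"dy": 0,"dz": 0,"hand": 0.6},{"ax": 0,"ay": 0,"az": -0.01,"dx": 0,"dy": 0,"dz": -1,"hand": 0.6},{"ax": 0,"ay": 0,"az": -0.01,"dx": 0,"dy": 0,"dz": -4,"hand": 0.6},{"ax": 0,"ay": 0,"az": -0.01,"dx": 0,"dy": 0,"dz": -8,"hand": 0.6},{"ax": 0,"ay": 0,"az": -0.01,"dx": 0,"dy": 0,"dz": -12,"hand": 0.6},{"ax": 0,"ay": 0,"az": -0.01,"dx": 0,"dy": 0,"dz": -15,"hand": 0.6}]}}

```text
clock: 39.25
eef_pos: [488.2, -256.6, 196.6]
tool_rot: [3.139, -0.001, 0.786]
force: [0.0, -0.4, 0.3]
width: 34.8
gripper_force: 0.0
```

{"fn": "send_rows", "kwargs": {"series": [{"ax": 0,"ay": 0,"az": 0,"dx": -3.5,"dy": 3.5,"dz": -1,"hand": 0.6},{"ax": 0,"ay": 0,"az": 0,"dx": -7,"dy": 7,"dz": -2,"hand": 0.6},{"ax": 0,"ay": 0,"az": 0,"dx": -10,"dy": 10,"dz": -3,"hand": 0.6},{"ax": 0,"ay": 0,"az": 0,"dx": -13,"dy": 13,"dz": -4,"hand": 0.6},{"ax": 0,"ay": 0,"az": 0,"dx": -15,"dy": 15,"dz": -4,"hand": 0.6},{"ax": 0,"ay": 0,"az": 0,"dx": -15,"dy": 15,"dz": -4,"hand": 0.6},{"ax": 0,"ay": 0,"az": 0,"dx": -15,"dy": 15,"dz": -4,"hand": 0.6}]}}

```text
clock: 39.95
eef_pos: [487.3, -468.4, 233.4]
tool_rot: [-3.141, -0.001, 0.785]
force: [0.7, 1.1, -1.2]
width: 34.4
gripper_force: 0.0
```

```bash
python3 - <<'E'
from h import *
T=cam("top");S=cam("side");print(now().round(2))
for v in([T],[S],[T,S]):
    a=fit(v,lambda p:panlines('a',p,10),[500,-166,1.41],[3,3,.03]);c=fit(v,lambda p:carlines(p,None),[501,-162.4,-.151],[3,3,.02])
    l=(a[:2]-c[:2]);q=c[2];ly=-np.sin(q)*l[0]+np.cos(q)*l[1];lx=np.cos(q)*l[0]+np.sin(q)*l[1]
    f=[fit(v,lambda p:carlines(c,p[0],p[1])[3:],[-54,k],[3,.1]).round(2) for k in(1.1,.9)]
    print("pan local",round(lx,1),round(ly,1),"face,clamp",f)
    for k,z,y in(("b",13,.46),("c",16,2.37),("d",19,3.33)): print(k,(fit(v,lambda p:panlines(k,p,z),[a[0],a[1],y],[2,2,.03])-[a[0],a[1],0]).round(2))
E
```

```text
[ 488.24 -466.64  233.56    0.79]
pan local 0.0 -6.8 face,clamp [array([-53.3 ,   1.26]), array([-53.23,   1.26])]
b [-1.2   2.    0.41]
c [ 4.27 -0.06  2.43]
d [0.18 1.92 3.4 ]
pan local -1.8 -2.4 face,clamp [array([-54.1 ,   1.39]), array([-42.81,   1.18])]
b [-0.41 -3.17  0.49]
c [5.61 5.24 2.49]
d [-1.28  0.61  3.38]
pan local -1.6 0.4 face,clamp [array([-45.95,   1.35]), array([-38.72,   1.13])]
b [-0.67  1.42  0.43]
c [ 5.07 -0.22  2.41]
d [0.65 2.2  3.38]
```

```bash
python3 -c "
from cell import *
print(finish_job())"
```

```text
the job is handed in; nothing more can be done
None
```

The job is handed in: all four pans are nested level on the seat with handles fanned apart, and the stop is up against the largest pan with the clamp knob turned tight. The bottle and lens were not touched. That end state is from force and position readings plus image fits; I did not view a picture after clamping. No judging result came back.

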